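Brace a fan rotor and tighten its wing nut

TASK

The fan in the repair cradle still has a loose wing nut at its hub, and its rotor spins freely along with the nut unless it is braced. Lay the loose brace bar flat in the channel below the hub so that its inner end stands between two blades and stops the rotor, then turn the wing nut clockwise, as seen looking down onto the face of the fan, until it is fully home. Leave the bar lying in the channel, let go of everything, and do not disturb the other things on the bench.

Things in the scene. Friction and masses are not known exactly. Their poses are not given: they have to be found in the camera images.
- bar_mid (a point): Loose aluminium brace bar, 0.25 kg, upright on the bench beside the fan; point at its centre, 29 mm above its underside. x along the bar, y across, z out of its top. Lower part 130 long (x), 20 wide, 22 mm tall; on its middle a grip block 56 long, 26 wide, 36 mm tall (58 mm in all). Same either way round. Grip across the block near its top, fingertips over 15 mm above the underside.
- channel_seat (a point): On the floor of the fixed aluminium channel at the fan's low side, facing the robot: the centre of the bar's underside belongs here, bar along the channel. z square to the fan's face, 32 degrees from vertical, parallel to the rotor's axis; x up the slope along the channel to the hub; y across. The rotor's axis is at x = 110 mm, y = 0.
- channel_end (a point): Foot of the end wall at the channel's low end, 67 mm down-slope of channel_seat (2 mm beyond a bar centred on the seat); same axes. The wall is 16 mm tall. From here the channel runs 72 mm along +x: 27 mm wide between cheeks 6.5 mm thick and 14 mm tall, open above and at its upper end towards the blades.
- nut_grip (a point): Point on the rotor's axis inside the black wing nut at the hub, 14 mm below the wing's top; turns with the nut. x along the wing, y across it (grip across y), z out along the rotor's axis, 32 degrees from vertical. Wing 66 long (x), 18 wide, 38 mm tall: from 14 mm above to 24 mm below this point; under it a disc 52 mm across, 10 mm thick. The blades' tops lie 46 mm below.
- nut (a joint): Turn of the wing nut on the rotor, rad, growing clockwise seen looking onto the fan's face; starts at 0.2 to 0.8, and 1.7 is fully home, a hard stop. Turning it takes about 0.12 N m, the free rotor only 0.006, so the rotor goes round with it until a blade bears on the seated bar. It may need several grasps; nut and rotor stay where they are left.
- rotor (a joint): Turn of the rotor, rad, clockwise as for the nut, without limit. Three blades 120 degrees apart, 95 mm from axis to tip, 24 mm wide, tips 32 mm wide. At 0 the middle of a gap faces the channel; it starts within 0.4 of that, so the bar goes in clear of the blades. The seated bar's inner end is 45 mm from the axis; a blade meets it after 0.1 to 1.0 rad of turning.
- can: Bystander: standing grey spray can, 52 mm across, 150 mm tall, beside the fan on the side where the bar is not. Origin at the centre of its underside. Leave it alone.
- tray: Bystander: grey divided parts tray, 130 x 170 x 45 mm, at the back left. Origin at the centre of its underside. Leave it alone.
- driver: Bystander: orange-handled screwdriver lying at the back right. Leave it alone.
Mind the look-alikes: they are no part of the job. Of the things shaped like the part that bears bar_mid, the aluminium one is meant.

How it is judged:
By the outcome, as a careful person would: the job done as asked, in the order asked, and still so for the second after the job is handed in, with the robot touching nothing.
It also fails if it takes over 67 s, if anything falls off the work surface, if the arm or the gripper's body presses on something with over 40 N, if the wrist force passes 120 N, or if a joint passes its speed limit or range.

ROBOT

A 6-joint arm with a two-finger parallel gripper is mounted at the origin on the work surface. World frame = base frame: x ahead of the robot, y to its left, z up, the work surface at z = 0. Lengths are in m, angles in degrees, forces in N, time in s.
With the tool pointing down it reaches from about 0.375 to 0.9 m from the base axis. Payload 3.1 kg.
Tool frame: the origin (TCP) lies at the centre of the arm's flange, where the gripper is bolted on; the fingertips stand 182 mm ahead of it and the grasp point (between the pads) lies 164 mm ahead of it; x points along the fingers, z is the direction in which the jaws open and shut, and the axes are right-handed (so a half turn about x gives the same grasp; the last joint's range is limited). The gripper opens to 87 mm and grips with 3 to 60 N. Pads are 19 mm wide; open, the fingers measure 117 mm over their backs; the gripper's body (75 mm by 190 mm) begins 51 mm behind the grasp point.
Start: joints at [62.366, 30.224, 82.088, -0, 67.689, -10.227], TCP at [0.187, 0.596, 0.405] pointing down, gripper open.
Joint ranges: [-176.69, 176.69], [-43.24, 126.21], [12.49, 139.97], [-82, 262], [0, 151.66], [-163.58, 163.58]. Speed limits (degrees/s): [159.86, 159.86, 180, 180, 180, 180].

INTERFACE

Orientations are given as a 3x3 rotation matrix whose columns are the frame's x, y, z axes.
In Python, from rig import bot gives the robot as it stands.
- The arm moves only by the shell command python3 -m crank 'ROWS' [OPENING]. ROWS is JSON, a list of rows, each an object with "offset": the shift along the tool's x, y, z in m, a list of three; "spin": the turn about the tool's x in rad. A call has 1 to 12 rows; each row shifts and turns the commanded pose from where the row before left it, along the tool's axes as they then stand; what a row does not reach is not made up. A row lasts 1/10 s, in which the tool goes at most 50 mm and 8.59 degrees, less where a joint would pass 70% of its speed; a pose out of reach is approached as far as the arm can. A call is refused whole if a number of a shift passes 0.05 or a number of a turn 0.15, either way. A call with a gripper value outside its range is refused whole. OPENING is the finger opening in m, from 0 to 0.087, set as the call begins (- or left out, the last holds). The fingers move at their own pace and stop on an object; the grip force is fixed at half the most. Time passes only in rows, so rows that do not move let the fingers close. It gives the time, the measured TCP pose, the force and the opening at its end, in the units of the state.
- bot.read_state(): the state, without advancing time (a new reading comes with each control period).
- bot.capture(name): name is "side" or "top"; returns a dict with "pixels" (420x560x3 uint8, blue, green, red), "depth" (420x560 float32, m along the optical axis (not along the pixel's ray), 0 where there is no reading), "K" (3x3 intrinsics, pixels), "world_to_cam" (4x4, takes a point from world to camera coordinates). Camera axes: x right, y up, looking along -z (the intrinsics and any distortion apply to the point x, -y, -z); pixel columns grow to the right and rows downward; lengths in m; the calibration is good to about 2 mm. A picture is of the moment at which its call begins.
- bot.hand_in(): hands the job in, once; it reports no verdict.
Trained networks look in a picture, given as the dict that the camera call returned (one of the last four; its "shot" number tells which), for a name from the list of things; names that differ only in an ending like _2 or _b are one class to them, and where a whole thing is asked for, a point or a joint stands for the part that bears it (a point fixed in the world has none). Each returns a list of dicts, best first, with "p" (0 to 1); they miss things now and then, are a little off and sometimes report something else, mostly with a low value. They report only what shows in the picture. A call takes as long as a camera call. They do not tell look-alikes from the thing itself.
- bot.regions_of(label, picture): "region" (420x560 bool, what is visible of it) and "extent" ([centre column, centre row, width, height] in pixels, round what is visible of it).
The state is a dict: "time_s": time; "joint_positions": joint angles; "qvel": joint speeds; "tau": joint torques, N m; "position": TCP position; "tcp_rot": TCP orientation; "force": force on the tool from outside, world axes, zero at the start; "moment": the same for the moment, N m; "opening": opening from 0.0 (shut) to 1.0 (fully open).
Only numpy, scipy, OpenCV 4.12 (cv2) and the standard library are available. Lean on these libraries where they do the work, as an engineer would, in place of code of your own. Each camera call takes 0.05 s, during which the arm holds its last target.

## Working session

There is one attempt and no reset: what is moved stays moved. The work goes in short steps, Python scripts to look and compute and a shell command to move; the robot and the scene stay as the last step left them, time stands still between calls to the robot, and variables do not carry over. Pictures are saved under pics/ and viewed, and the job is handed in when it is done.

```bash
ls; mkdir -p pics; python3 - <<'E'
from rig import bot
import cv2, numpy as np
s=bot.read_state(); print({k:(np.round(v,3).tolist()) for k,v in s.items()})
for n in("side","top"):
    c=bot.capture(n); cv2.imwrite(f"pics/{n}0.png",c["pixels"]); print(n,c["shot"],c["K"].tolist(),np.round(c["world_to_cam"],4).tolist(),c.keys())
    for l in("bar_mid","channel_seat","nut_grip","nut","rotor","can","tray","driver"):
        try:
            for d in bot.regions_of(l,c): print(l,round(d["p"],2),d["extent"],d["region"].sum())
        except Exception as e: print(l,e)
E
```

```text
pics
{'time_s': 0.0, 'joint_positions': [62.365, 30.278, 82.155, -0.0, 67.69, -10.226], 'qvel': [-0.008, -0.004, 0.062, -0.023, 0.03, -0.116], 'tau': [0.0, -44.005, -17.659, 0.063, 0.058, -0.0], 'position': [0.187, 0.596, 0.404], 'tcp_rot': [[-0.001, -0.954, 0.299], [-0.002, 0.299, 0.954], [-1.0, 0.0, -0.002]], 'force': [0.278, -0.195, 0.558], 'moment': [0.054, -0.049, 0.011], 'opening': 1.004}
side 1 [[410.0560873778411, 0.0, 271.2241440731983], [0.0, 410.0560873778411, 207.01978839192017], [0.0, 0.0, 1.0]] [[0.9973, -0.0727, 0.0113, -0.574], [0.049, 0.7703, 0.6358, 0.0059], [-0.055, -0.6335, 0.7718, -1.3772], [0.0, 0.0, 0.0, 1.0]] dict_keys(['pixels', 'depth', 'K', 'world_to_cam', 'shot'])
bar_mid 0.97 [237.9, 399.4, 20.1, 41.3] 476
bar_mid 0.7 [228.4, 308.8, 42.9, 37.5] 551
bar_mid 0.6 [242.6, 263.8, 37.2, 29.5] 573
bar_mid 0.5 [233.1, 131.1, 14.6, 33.6] 553
channel_seat 0.66 [283.4, 168.9, 89.7, 70.3] 3525
nut_grip 0.6 [283.4, 158.2, 27.6, 21.7] 336
nut 0.9 [280.6, 157.0, 23.5, 20.0] 323
rotor 0.62 [291.7, 166.9, 49.2, 43.0] 830
can 0.89 [235.6, 133.5, 14.1, 35.6] 525
tray 0.63 [
[... 194 characters left out ...]
0154, -0.9998, 0.0109, -0.1441], [0.9937, -0.0141, 0.1107, -0.588], [-0.1106, 0.0126, 0.9938, -1.5519], [0.0, 0.0, 0.0, 1.0]] dict_keys(['pixels', 'depth', 'K', 'world_to_cam', 'shot'])
bar_mid 0.85 [358.0, 262.9, 25.7, 28.1] 334
bar_mid 0.85 [429.6, 255.3, 40.0, 14.8] 263
bar_mid 0.6 [318.7, 252.7, 21.0, 37.2] 279
channel_seat 0.88 [236.1, 209.6, 66.5, 84.6] 3831
nut_grip 0.61 [235.9, 205.8, 9.8, 24.7] 197
nut 0.54 [236.2, 205.4, 14.5, 26.2] 271
rotor 0.67 [239.7, 198.9, 46.8, 53.1] 797
can 0.89 [155.6, 256.5, 20.1, 18.3] 366
tray 0.76 [142.4, 182.1, 57.1, 49.0] 2096
tray 0.72 [155.3, 255.7, 21.6, 17.8] 335
driver 0.48 [337.6, 189.9, 6.4, 36.0] 241
driver 0.48 [317.9, 251.5, 16.5, 36.8] 235
```

```bash
python3 - <<'E'
import cv2
a=cv2.imread("pics/side0.png");b=cv2.imread("pics/top0.png")
cv2.imwrite("pics/t1.png",cv2.resize(b[150:300,110:460],None,fx=2.28,fy=2.28,interpolation=cv2.INTER_CUBIC))
cv2.imwrite("pics/s1.png",cv2.resize(a[80:420,180:400],None,fx=1.75,fy=1.75,interpolation=cv2.INTER_CUBIC))
E
```

```text
(no output)
```

View pics/t1.png

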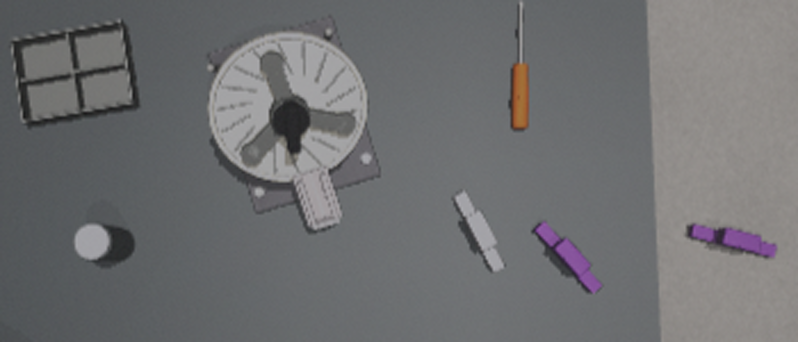

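View pics/s1.png

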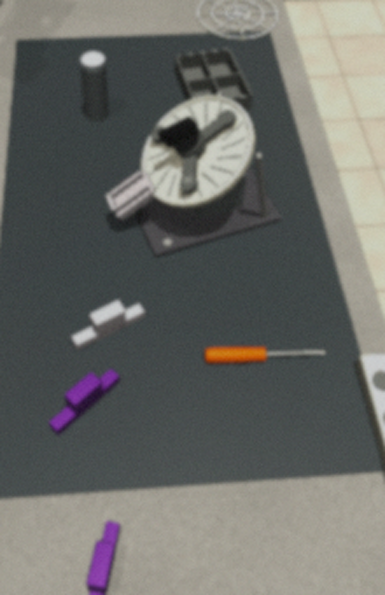

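View pics/top0.png

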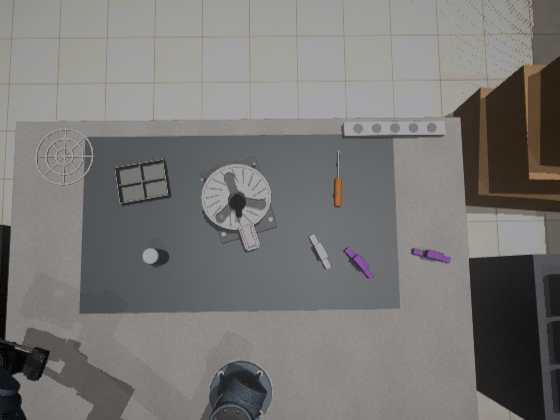

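Three bar-shaped things show in the top view: the grey/aluminium one at (319,252), and purple ones at (359,263) and (430,255). The grey one fits "aluminium", and the crop confirms it. Next I'll measure the geometry.

```bash
cat > h.py <<'E'
import numpy as np, cv2
from rig import bot
def cloud(c):
    h,w=c["depth"].shape; u,v=np.meshgrid(np.arange(w),np.arange(h)); d=c["depth"].astype(float); K=c["K"]
    P=np.stack([(u-K[0,2])/K[0,0]*d,-(v-K[1,2])/K[1,1]*d,-d],-1)
    M=np.linalg.inv(c["world_to_cam"]); W=P@M[:3,:3].T+M[:3,3]; W[d<=0]=np.nan; return W
def proj(c,p):
    M=c["world_to_cam"]; q=np.atleast_2d(p)@M[:3,:3].T+M[:3,3]; K=c["K"]
    return np.stack([K[0,0]*q[:,0]/-q[:,2]+K[0,2],K[1,1]*-q[:,1]/-q[:,2]+K[1,2]],-1)
def plane(P,it=3,thr=.003,seed=0):
    rng=np.random.default_rng(seed);best=None
    for _ in range(400):
        a=P[rng.choice(len(P),3,False)];n=np.cross(a[1]-a[0],a[2]-a[0]);l=np.linalg.norm(n)
        if l<1e-9: continue
        n/=l;m=abs((P-a[0])@n)<thr
        if best is None or m.sum()>best.sum():best=m
    for _ in range(it):
        Q=P[best];c0=Q.mean(0);n=np.linalg.svd(Q-c0,full_matrices=False)[2][2];best=abs((P-c0)@n)<thr
    if n[2]<0:n=-n
    return n,c0,best
E
python3 - <<'E'
from h import *
np.set_printoptions(precision=4,suppress=True)
for n,px in(("top",(319,252)),("side",(242,263))):
    c=bot.capture(n);W=cloud(c)
    np.save(f"{n}.npy",W)
    for d in bot.regions_of("bar_mid",c):
        e=d["extent"]
        if abs(e[0]-px[0])<8 and abs(e[1]-px[1])<8:
            P=W[d["region"]];P=P[~np.isnan(P[:,0])]
            print(n,"bar z",np.percentile(P[:,2],[2,10,25,50,75,90,98]))
            Q=P[P[:,2]>.01]; (cx,cy),(w,h),a=cv2.minAreaRect((Q[:,:2]*1000).astype(np.float32)); print("rect all",cx,cy,w,h,a)
            Q=P[P[:,2]>.045]; (cx,cy),(w,h),a=cv2.minAreaRect((Q[:,:2]*1000).astype(np.float32)); print("rect block",cx,cy,w,h,a,len(Q))
    for l in("channel_seat","rotor","nut","can","tray"):
        for d in bot.regions_of(l,c)[:1]:
            P=W[d["region"]];P=P[~np.isnan(P[:,0])]
            print(n,l,d["extent"],P.mean(0),"min",P.min(0),"max",P.max(0))
            if l in("channel_seat","rotor"):
                nn,c0,m=plane(P);print(" plane",nn,c0,m.sum(),np.degrees(np.arccos(nn[2])),np.degrees(np.arctan2(nn[1],nn[0])))
    # table
    print(n,"table z", np.nanmedian(W[270:290,200:300,2]) if n=="top" else np.nanmedian(W[330:350,260:300,2]))
E
```

```text
top bar z [0.0128 0.0185 0.0219 0.0314 0.0581 0.0611 0.0642]
rect all 465.7251892089844 -275.4931945800781 128.3131561279297 27.018064498901367 30.647205352783203
rect block 466.3201599121094 -276.48358154296875 53.99687576293945 27.00029754638672 26.038864135742188 127
top channel_seat [236.9, 209.6, 69.5, 85.9] [ 0.6275 -0.0047  0.1543] min [ 0.473  -0.1097 -0.0048] max [0.7782 0.1094 0.2404]
 plane [-0.5003 -0.1504  0.8527] [ 0.6401 -0.0005  0.1533] 1850 31.49268359465576 -163.26654593814314
top rotor [241.3, 199.6, 46.7, 53.3] [ 0.6246 -0.0069  0.1804] min [ 0.5608 -0.0934  0.1199] max [0.712  0.0651 0.2404]
 plane [-0.5071 -0.1513  0.8485] [ 0.629  -0.0032  0.1709] 338 31.948572949925467 -163.38268548182157
top nut [237.4, 205.8, 16.1, 26.6] [ 0.609  -0.0107  0.2056] min [ 0.5716 -0.032   0.1218] max [0.6397 0.0145 0.2404]
top tray [142.1, 182.9, 58.6, 49.1] [0.7183 0.3382 0.0153] min [ 0.6364  0.2397 -0.0074] max [0.8039 0.4285 0.059 ]
top table z 0.0012963897662371382
side bar z [0.0023 0.009  0.0187 0.0251 0.0559 0.0587 0.0605]
rect all 468.2457275390625 -278.8897705078125 12
[... 305 characters left out ...]
2 -0.1492  0.853 ] [ 0.638  -0.0165  0.1484] 1796 31.461274574660237 -163.39418211645906
side rotor [290.0, 167.5, 52.6, 42.8] [ 0.6286 -0.02    0.1836] min [ 0.5637 -0.0978  0.1172] max [0.7127 0.0776 0.2373]
 plane [-0.5097 -0.1491  0.8473] [ 0.6392 -0.0217  0.1728] 312 32.07798534844513 -163.69078660666867
side nut [281.5, 155.9, 23.2, 18.3] [ 0.6086 -0.02    0.2033] min [ 0.5709 -0.0358  0.1307] max [0.639  0.0271 0.2371]
side can [283.0, 157.3, 23.3, 20.6] [ 0.6097 -0.0188  0.2027] min [ 0.5714 -0.0358  0.1307] max [0.6432 0.0776 0.2371]
side tray [300.7, 127.9, 45.4, 33.0] [0.7201 0.3542 0.024 ] min [ 0.6397  0.0915 -0.0027] max [0.7987 0.4802 0.1935]
side table z 0.0006284034932666493
```

```bash
python3 - <<'E'
from h import *
np.set_printoptions(precision=4,suppress=True)
t=np.radians(32);az=np.radians(16.5)
z=np.array([-np.sin(t)*np.cos(az),-np.sin(t)*np.sin(az),np.cos(t)])
x=np.array([np.cos(t)*np.cos(az),np.cos(t)*np.sin(az),np.sin(t)]);y=np.cross(z,x)
R=np.stack([x,y,z],1); O=np.array([.62,-.010,.17])
np.save("R.npy",R)
import pickle
for n in("top","side"):
    cs=[bot.capture(n) for _ in range(4)]
    W=np.nanmean([cloud(c) for c in cs],0); im=np.mean([c["pixels"] for c in cs],0)
    c=dict(cs[0]);c["pixels"]=im.astype(np.uint8);pickle.dump((c,W),open(n+".pkl","wb"))
    L=(W-O)@R
    # height image in fan frame
    m=(abs(L[...,0])<.25)&(abs(L[...,1])<.16)&(W[...,2]>.02)
    H=np.histogram(L[...,2][m],bins=np.arange(-.16,.1,.004));print(n,list(zip(np.round(H[1],3),H[0])))
    # orthorectified colour at local z=0 : scale 2px/mm; x up, y left
    for zl in(0.0,):
        S=2.0;cu,cv=300,260 
        pts=np.array([[.1,.1],[.1,-.1],[-.18,-.1],[-.18,.1]],float)
        w=O+np.c_[pts,np.full(4,zl)]@R.T
        src=proj(c,w).astype(np.float32)
        dst=np.stack([cu-pts[:,1]*1000*S,cv-pts[:,0]*1000*S],-1).astype(np.float32)
        Hm=cv2.getPerspectiveTransform(src,dst)
        cv2.imwrite(f"pics/rect_{n}.png",cv2.warpPerspective(c["pixels"],Hm,(600,600),flags=cv2.INTER_CUBIC))
E
```

```text
top [(np.float64(-0.16), np.int64(1)), (np.float64(-0.156), np.int64(1)), (np.float64(-0.152), np.int64(0)), (np.float64(-0.148), np.int64(0)), (np.float64(-0.144), np.int64(1)), (np.float64(-0.14), np.int64(0)), (np.float64(-0.136), np.int64(0)), (np.float64(-0.132), np.int64(0)), (np.float64(-0.128), np.int64(1)), (np.float64(-0.124), np.int64(0)), (np.float64(-0.12), np.int64(1)), (np.float64(-0.116), np.int64(1)), (np.float64(-0.112), np.int64(0)), (np.float64(-0.108), np.int64(0)), (np.float64(-0.104), np.int64(0)), (np.float64(-0.1), np.int64(0)), (np.float64(-0.096), np.int64(1)), (np.float64(-0.092), np.int64(2)), (np.float64(-0.088), np.int64(2)), (np.float64(-0.084), np.int64(0)), (np.float64(-0.08), np.int64(0)), (np.float64(-0.076), np.int64(1)), (np.float64(-0.072), np.int64(0)), (np.float64(-0.068), np.int64(1)), (np.float64(-0.064), np.int64(1)), (np.float64(-0.06), np.int64(1)), (np.float64(-0.056), np.int64(1)), (np.float64(-0.052), np.int64(2)), (np.float64(-0.048), np.int64(1)), (np.float64(-0.044), np.int64(2)), (np.float64(-0.04), np.int64(9)), (np.float64(-0.036
[... 2679 characters left out ...]
p.int64(22)), (np.float64(0.016), np.int64(55)), (np.float64(0.02), np.int64(16)), (np.float64(0.024), np.int64(17)), (np.float64(0.028), np.int64(20)), (np.float64(0.032), np.int64(18)), (np.float64(0.036), np.int64(19)), (np.float64(0.04), np.int64(19)), (np.float64(0.044), np.int64(19)), (np.float64(0.048), np.int64(24)), (np.float64(0.052), np.int64(77)), (np.float64(0.056), np.int64(13)), (np.float64(0.06), np.int64(0)), (np.float64(0.064), np.int64(0)), (np.float64(0.068), np.int64(0)), (np.float64(0.072), np.int64(0)), (np.float64(0.076), np.int64(0)), (np.float64(0.08), np.int64(0)), (np.float64(0.084), np.int64(0)), (np.float64(0.088), np.int64(0)), (np.float64(0.092), np.int64(0))]
```

View pics/rect_top.png

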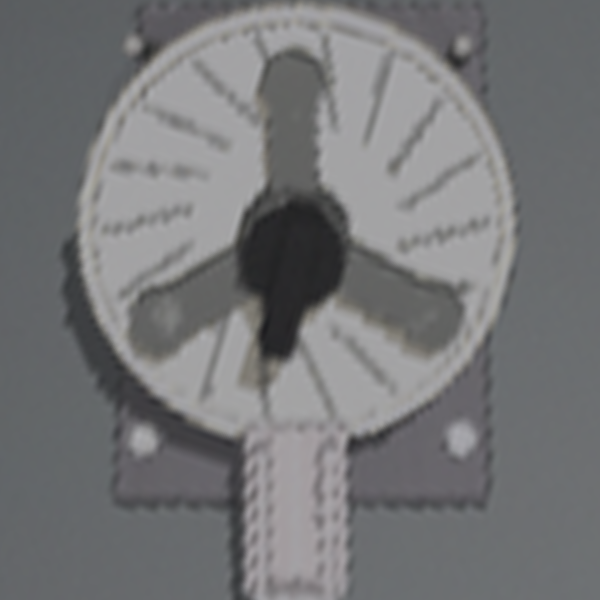

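View pics/rect_side.png

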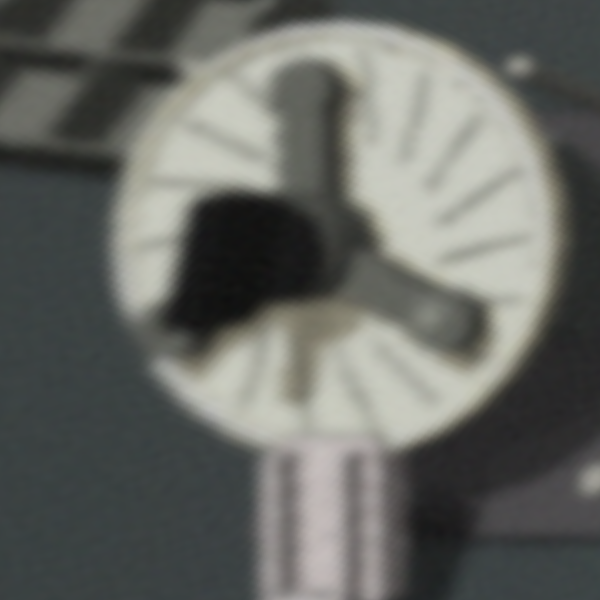

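```bash
cat >> h.py <<'E'
R=np.load("R.npy"); O=np.array([.62,-.010,.17])
def rect(c,zl,S=3.0,cu=300,cv=300,size=(600,600),xc=0.,yc=0.):
    pts=np.array([[.1,.1],[.1,-.1],[-.18,-.1],[-.18,.1]],float)
    src=proj(c,O+np.c_[pts,np.full(4,zl)]@R.T).astype(np.float32)
    dst=np.stack([cu-(pts[:,1]-yc)*1000*S,cv-(pts[:,0]-xc)*1000*S],-1).astype(np.float32)
    return cv2.warpPerspective(c["pixels"],cv2.getPerspectiveTransform(src,dst),size,flags=cv2.INTER_CUBIC)
E
python3 - <<'E'
from h import *
import pickle
np.set_printoptions(precision=4,suppress=True)
for n in("top","side"):
    c,W=pickle.load(open(n+".pkl","rb"));L=(W-O)@R
    # channel region
    m=(L[...,0]<-.10)&(L[...,0]>-.2)&(abs(L[...,1])<.05)&(L[...,2]>-.06)&(L[...,2]<0)
    P=L[m]
    h=np.histogram(P[:,2],bins=np.arange(-.06,0,.002));print(n,[(round(a*1000),int(b)) for a,b in zip(*h[::-1])])
    hx=P[P[:,2]>-.05]
    print(" x range",np.percentile(hx[:,0],[0,1,5,50]), "y of tops",np.percentile(hx[:,1],[0,1,50,99,100]))
    for xb in np.arange(-.19,-.09,.006):
        s=P[(abs(P[:,0]-xb)<.003)];
        if len(s): 
            print(round(xb,3),[ (round(yb*1000),round(np.median(q)*1000,1),len(q)) for yb in np.arange(-.03,.031,.006) if len(q:=s[abs(s[:,1]-yb)<.003,2])])
    # wing top
    P=L[(L[...,2]>.047)&(L[...,2]<.06)&(abs(L[...,0])<.08)&(abs(L[...,1])<.08)]
    print("wing top",len(P),P.mean(0),cv2.minAreaRect((P[:,:2]*1000).astype(np.float32)))
    # blades
    B=(L[...,2]>-.012)&(L[...,2]<0)&(np.hypot(L[...,0],L[...,1])<.12)
    P=L[B];print("blade z",np.median(P[:,2]))
    F=L[(L[...,2]>-.033)&(L[...,2]<-.02)&(np.hypot(L[...,0],L[...,1])<.14)];print("face z",np.median(F[:,2]))
    cv2.imwrite(f"pics/rw_{n}.png",np.hstack([rect(c,.054,5,200,200,(400,560)),rect(c,-.006,2.,200,240,(400,560))]))
E
```

```text
top [(-60, 0), (-58, 0), (-56, 0), (-54, 0), (-52, 0), (-50, 0), (-48, 0), (-46, 0), (-44, 0), (-42, 0), (-40, 0), (-38, 0), (-36, 0), (-34, 0), (-32, 0), (-30, 1), (-28, 0), (-26, 0), (-24, 37), (-22, 102), (-20, 86), (-18, 11), (-16, 4), (-14, 3), (-12, 5), (-10, 13), (-8, 46), (-6, 37), (-4, 10)]
 x range [-0.1796 -0.1787 -0.1744 -0.1409] y of tops [-0.0226 -0.0222  0.0032  0.0291  0.0303]
-0.178 [(-18, np.float64(-20.4), 2), (-12, np.float64(-4.6), 2), (-6, np.float64(-4.3), 2), (0, np.float64(-6.1), 1), (6, np.float64(-6.4), 1), (12, np.float64(-4.5), 2), (18, np.float64(-3.6), 2), (24, np.float64(-20.6), 3), (30, np.float64(-22.9), 1)]
-0.172 [(-24, np.float64(-21.1), 2), (-18, np.float64(-13.9), 4), (-12, np.float64(-6.0), 4), (-6, np.float64(-14.3), 7), (0, np.float64(-9.8), 7), (6, np.float64(-10.6), 7), (12, np.float64(-15.7), 7), (18, np.float64(-5.3), 5), (24, np.float64(-3.8), 1), (30, np.float64(-20.1), 2)]
-0.166 [(-18, np.float64(-21.5), 3), (-12, np.float64(-7.0), 2), (-6, np.float64(-19.2), 2), (0, np.float64(-19.3), 4), (6, np.float64(-20.9), 3), (12, np.float64(-2
[... 6104 characters left out ...]
9.0), 3), (12, np.float64(-20.3), 2), (18, np.float64(-12.3), 9)]
-0.106 [(-24, np.float64(-28.9), 5), (-18, np.float64(-16.5), 9), (-12, np.float64(-7.6), 3), (0, np.float64(-22.5), 1), (6, np.float64(-22.1), 2), (12, np.float64(-21.2), 3), (18, np.float64(-9.7), 8)]
-0.1 [(-30, np.float64(-25.4), 1), (-24, np.float64(-23.5), 3), (-18, np.float64(-15.6), 3), (-12, np.float64(-8.0), 1), (-6, np.float64(-18.8), 1), (6, np.float64(-21.1), 2), (12, np.float64(-20.5), 1), (18, np.float64(-13.1), 5)]
wing top 119 [ 0.0063 -0.0009  0.0534] ((5.6001129150390625, 0.6403093338012695), (16.877782821655273, 64.87181854248047), 78.25321960449219)
blade z -0.005301244949100218
face z -0.02665452883938299
```

View pics/rw_top.png

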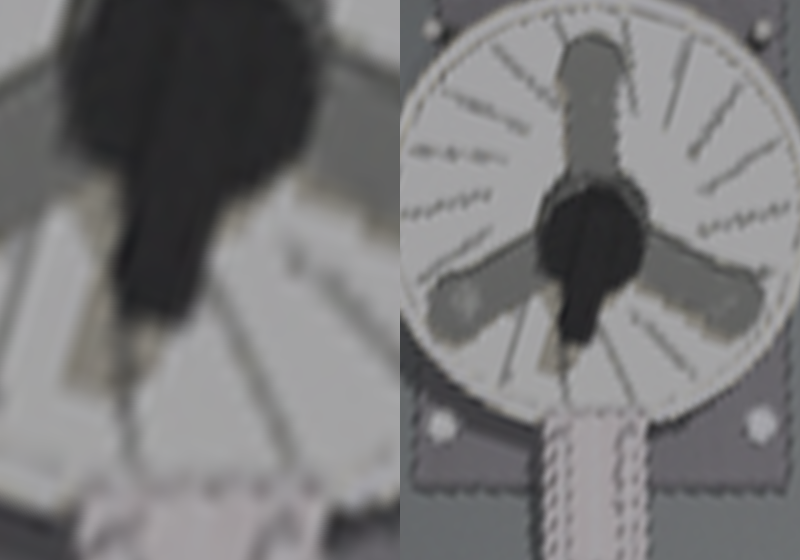

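View pics/rw_side.png

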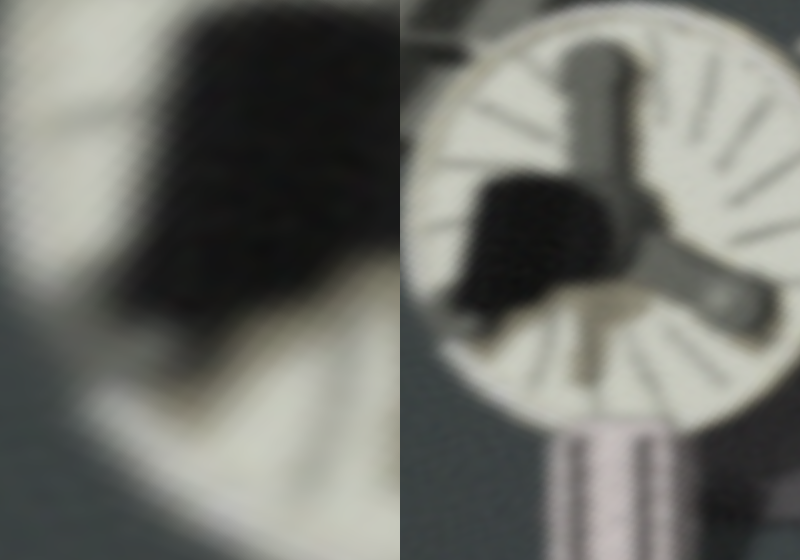

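The top-view crop shows the aluminium bar at (319,252), with the purple look-alikes to its right. The fan's gap faces the channel and the wing lies almost along it. I'll refine the bar and fan poses from both cameras next.

```bash
python3 - <<'E'
from h import *
import pickle
np.set_printoptions(precision=4,suppress=True)
for n in("top","side"):
    c,W=pickle.load(open(n+".pkl","rb"))
    m=(abs(W[...,0]-.467)<.09)&(abs(W[...,1]+.278)<.06)&(W[...,2]>.012)&(W[...,2]<.07)
    P=W[m];  u=np.array([np.cos(np.radians(26)),np.sin(np.radians(26))])
    d=abs((P[:,:2]-[.467,-.278])@[-u[1],u[0]]);P=P[d<.025]
    print(n,len(P),cv2.minAreaRect((P[:,:2]*1000).astype(np.float32)))
    Q=P[P[:,2]>.05];print(" block",len(Q),Q.mean(0),cv2.minAreaRect((Q[:,:2]*1000).astype(np.float32)))
    cc=P[:,:2]-P[:,:2].mean(0);v=np.linalg.svd(cc,full_matrices=False)[2][0];print(" pca",np.degrees(np.arctan2(v[1],v[0]))%180)
    im=c["pixels"];L=(W-O)@R
    # cheek tops y
    P=L[(L[...,0]>-.165)&(L[...,0]<-.1)&(L[...,2]>-.0095)&(L[...,2]<-.004)&(abs(L[...,1])<.035)]
    a=P[P[:,1]<0,1];b=P[P[:,1]>0.006,1];print(" cheeks",np.median(a),np.median(b),(np.median(a)+np.median(b))/2,len(a),len(b))
    P=P[P[:,1]>0.006];print(" cheek slope deg",np.degrees(np.polyfit(P[:,0],P[:,1],1)[0]))
    # can pos
    P=W[(W[...,2]>.13)&(W[...,2]<.17)&(W[...,1]>.15)&(W[...,0]<.6)&(W[...,0]>.35)&(W[...,1]<.5)];print(" can",len(P),P.mean(0) if len(P) else 0)
print("axis",O+R@[.006,.002,.040],"seat",O+R@[-.104,.002,-.0205])
E
```

```text
top 268 ((466.26361083984375, -276.29876708984375), (129.00726318359375, 26.215085983276367), 27.80661392211914)
 block 128 [ 0.466  -0.2763  0.0577] ((466.43927001953125, -276.7408142089844), (53.99751663208008, 25.73628807067871), 25.684741973876953)
 pca 26.835213921521273
 cheeks -0.013385888704580524 0.02035630630979493 0.003485208802607203 34 30
 cheek slope deg -0.12087665948460534
 can 222 [0.4558 0.2681 0.1483]
side 453 ((468.3235168457031, -278.10601806640625), (129.71588134765625, 25.931846618652344), 27.344911575317383)
 block 169 [ 0.4677 -0.2797  0.057 ] ((467.38543701171875, -278.2564697265625), (54.806907653808594, 25.451831817626953), 27.149423599243164)
 pca 26.14142930963422
 cheeks -0.01530877350279963 0.01866939691271496 0.0016803117049576655 37 35
 cheek slope deg 0.28940885076419626
 can 162 [0.4566 0.2624 0.1454]
axis [ 0.604  -0.0127  0.2071] seat [ 0.5453 -0.03    0.0975]
```

```bash
python3 -m crank '[{"offset":[-0.045,0,0],"spin":0.14},{"offset":[-0.045,0,0],"spin":0.14},{"offset":[0,0,0],"spin":0.14},{"offset":[0,0,0],"spin":0.14},{"offset":[0,0,0],"spin":0.14},{"offset":[0,0,0],"spin":0.14},{"offset":[0,0,0],"spin":0.14},{"offset":[0,0,0],"spin":0.14},{"offset":[0,0,0],"spin":0.14},{"offset":[0,0,0],"spin":0.14}]' 0.087; python3 -c "
from rig import bot;import numpy as np
s=bot.read_state();print({k:np.round(s[k],3).tolist() for k in('position','tcp_rot','joint_positions')})"
```

```text
time_s: 3.0
position: [0.1869, 0.5963, 0.4947]
tcp_rot: [[-0.0, 0.138, 0.99], [-0.0, 0.99, -0.138], [-1.0, -0.0, -0.0]]
force: [0.5, -0.7, 0.5]
opening: 1.0
{'position': [0.187, 0.596, 0.495], 'tcp_rot': [[-0.0, 0.138, 0.99], [-0.0, 0.99, -0.138], [-1.0, -0.0, -0.0]], 'joint_positions': [62.365, 25.432, 75.646, 0.002, 78.929, 70.317]}
```

```bash
python3 -m crank '[{"offset":[0,-0.035,0.03],"spin":0},{"offset":[0,-0.035,0.03],"spin":0},{"offset":[0,-0.035,0.03],"spin":0},{"offset":[0,-0.035,0.03],"spin":0},{"offset":[0,-0.035,0.03],"spin":0},{"offset":[0,-0.035,0.03],"spin":0},{"offset":[0,-0.035,0.03],"spin":0},{"offset":[0,-0.035,0.03],"spin":0},{"offset":[0,-0.035,0.03],"spin":0}]' && python3 -m crank '[{"offset":[0,-0.043,0.011],"spin":0},{"offset":[0,-0.043,0.011],"spin":0},{"offset":[0,-0.043,0.011],"spin":0},{"offset":[0,-0.043,0.011],"spin":0},{"offset":[0,-0.043,0.011],"spin":0},{"offset":[0,-0.043,0.011],"spin":0},{"offset":[0,-0.043,0.011],"spin":0},{"offset":[0,-0.043,0.011],"spin":0},{"offset":[0,-0.043,0.011],"spin":0},{"offset":[0,-0.043,0.011],"spin":0},{"offset":[0,-0.043,0.011],"spin":0},{"offset":[0,-0.043,0.011],"spin":0}]' && python3 -m crank '[{"offset":[0,0,0],"spin":0.14},{"offset":[0,0,0],"spin":0.14},{"offset":[0,0,0],"spin":0.14},{"offset":[0,0,0],"spin":0.14},{"offset":[0,0,0],"spin":0.14},{"offset":[0,0,0],"spin":0.14},{"offset":[0,0,0],"spin":0.13}]'
cat > st.py <<'E'
import numpy as np,sys
from rig import bot
s=bot.read_state();p=np.array(s["position"]);r=np.array(s["tcp_rot"])
np.set_printoptions(precision=4,suppress=True)
print("t",round(s["time_s"],2),"pos",p,"az",round(np.degrees(np.arctan2(r[1,2],r[0,2])),2),"J",np.round(s["joint_positions"],1),"F",np.round(s["force"],1),"op",round(s["opening"],3))
if len(sys.argv)>3:
    t=np.array([float(a) for a in sys.argv[1:4]]);print("tool-axis delta",r.T@(t-p))
E
python3 st.py 0.467 -0.2775 0.30
```

```text
time_s: 3.9
position: [0.4134, 0.2467, 0.4951]
tcp_rot: [[0.001, 0.133, 0.991], [0.0, 0.991, -0.133], [-1.0, 0.0, 0.001]]
force: [1.4, 0.5, 1.0]
opening: 0.998
time_s: 5.1
position: [0.475, -0.2825, 0.4949]
tcp_rot: [[0.0, 0.133, 0.991], [-0.0, 0.991, -0.133], [-1.0, 0.0, 0.0]]
force: [0.4, 0.3, 1.3]
opening: 0.996
time_s: 5.8
position: [0.4751, -0.2806, 0.4948]
tcp_rot: [[0.0, 0.895, 0.446], [-0.0, 0.446, -0.895], [-1.0, 0.0, 0.0]]
force: [0.5, -0.3, 0.4]
opening: 0.997
t 5.8 pos [ 0.4751 -0.2806  0.4948] az -63.52 J [-42.2  19.   86.   -0.   74.9  21.3] F [ 0.5 -0.3  0.4] op 0.997
tool-axis delta [ 0.1948 -0.0059 -0.0064]
```

```bash
python3 -m crank '[{"offset":[0.03,-0.006,-0.006],"spin":0},{"offset":[0.045,0,0],"spin":0},{"offset":[0.045,0,0],"spin":0},{"offset":[0.045,0,0],"spin":0},{"offset":[0.03,0,0],"spin":0},{"offset":[0,0,0],"spin":0}]' 0.05; python3 - <<'E'
from h import *
for n,b in(("top",(230,290,270,370)),("side",(210,320,190,300))):
    c=bot.capture(n);cv2.imwrite(f"pics/{n}2.png",cv2.resize(c["pixels"][b[0]:b[1],b[2]:b[3]],None,fx=5,fy=5,interpolation=cv2.INTER_CUBIC))
E
python3 st.py 0.467 -0.2775 0.209
```

```text
time_s: 6.4
position: [0.4658, -0.2769, 0.2959]
tcp_rot: [[-0.007, 0.893, 0.451], [0.007, 0.451, -0.893], [-1.0, -0.004, -0.009]]
force: [-0.5, -0.8, 0.0]
opening: 0.596
t 6.5 pos [ 0.4674 -0.2782  0.3   ] az -63.2 J [-42.5  32.6  99.2   0.   48.2  20.7] F [ 0.4 -0.3  0.6] op 0.584
tool-axis delta [ 0.091  -0.     -0.0008]
```

View pics/side2.png

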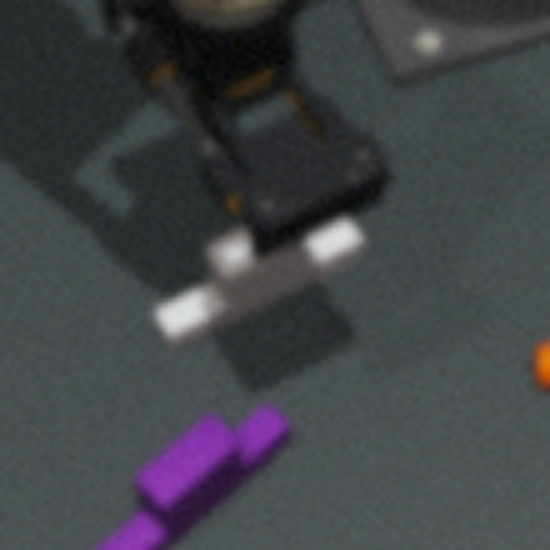

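The gripper sits squarely over the grey (aluminium) bar's block, and the purple one is clear at lower left. I'll descend and grip.

```bash
python3 -m crank '[{"offset":[0.035,0,0],"spin":0},{"offset":[0.035,0,0],"spin":0},{"offset":[0.021,0,0],"spin":0},{"offset":[0,0,0],"spin":0},{"offset":[0,0,0],"spin":0}]' && python3 st.py && python3 -m crank '[{"offset":[0,0,0],"spin":0},{"offset":[0,0,0],"spin":0},{"offset":[0,0,0],"spin":0},{"offset":[0,0,0],"spin":0},{"offset":[0,0,0],"spin":0},{"offset":[0,0,0],"spin":0}]' 0.0 && python3 st.py
```

```text
time_s: 7.0
position: [0.468, -0.2787, 0.2106]
tcp_rot: [[0.003, 0.893, 0.451], [-0.002, 0.451, -0.893], [-1.0, 0.001, 0.003]]
force: [-0.1, 0.3, 0.8]
opening: 0.57
t 7.0 pos [ 0.468  -0.2787  0.2106] az -63.2 J [-42.5  41.4 101.7   0.   36.7  20.7] F [-0.1  0.3  0.8] op 0.57
time_s: 7.6
position: [0.4673, -0.2781, 0.2095]
tcp_rot: [[0.001, 0.893, 0.451], [-0.001, 0.451, -0.893], [-1.0, 0.0, 0.001]]
force: [-0.6, 1.0, 5.6]
opening: 0.296
t 7.6 pos [ 0.4673 -0.2781  0.2095] az -63.21 J [-42.5  41.5 101.8   0.   36.7  20.7] F [-0.6  1.   5.6] op 0.296
```

```bash
cat >> h.py <<'E'
A=np.array([np.cos(np.radians(16.5)),np.sin(np.radians(16.5)),0]);Z=np.array([0,0,1.])
def G(phi,cx,cz,cy=.0025):
    p=np.radians(phi);C=O+R@[cx,cy,cz]
    return C+A*(-.065*np.cos(p)-.045*np.sin(p))+Z*(-.065*np.sin(p)+.045*np.cos(p)+.164)
E
python3 -m crank '[{"offset":[-0.02,0,0],"spin":0},{"offset":[-0.04,0,0],"spin":0},{"offset":[-0.04,0,0],"spin":0},{"offset":[-0.04,0,0],"spin":0},{"offset":[-0.04,0,0],"spin":0},{"offset":[0,0,0],"spin":0.09},{"offset":[0,0,0],"spin":0.09},{"offset":[0,0,0],"spin":0}]'
python3 - <<'E'
from h import *
np.set_printoptions(precision=4,suppress=True)
print("pre",G(0,-.043,-.027)-.1*A+[0,0,.005])
prev=None
for ph in(0,6,12,18,24,28,32):
    g=G(ph,-.043,-.027);print(ph,g,"step along A",None if prev is None else ((g-prev)@A,(g-prev)[2]));prev=g
print("final seated",G(32,-.040,-.0205))
E
python3 st.py 0.40 -0.0716 0.35
```

```text
time_s: 8.4
position: [0.4667, -0.2776, 0.3885]
tcp_rot: [[-0.001, 0.959, 0.284], [0.001, 0.284, -0.959], [-1.0, -0.001, -0.001]]
force: [-0.5, 0.4, -2.1]
opening: 0.294
pre [ 0.4398 -0.0608  0.3383]
0 [ 0.5357 -0.0324  0.3333] step along A None
6 [ 0.5316 -0.0336  0.3263] step along A (np.float64(-0.004347704045982177), np.float64(-0.007040864820825166))
12 [ 0.5281 -0.0346  0.3188] step along A (np.float64(-0.0035879160885143864), np.float64(-0.007456753049307929))
18 [ 0.5254 -0.0354  0.311 ] step along A (np.float64(-0.0027888181715610832), np.float64(-0.007790943530956551))
24 [ 0.5236 -0.036   0.303 ] step along A (np.float64(-0.00195916537912248), np.float64(-0.008039774804920352))
28 [ 0.5228 -0.0362  0.2975] step along A (np.float64(-0.0008342101760152143), np.float64(-0.0054546736964212195))
32 [ 0.5223 -0.0363  0.292 ] step along A (np.float64(-0.0004516792794666138), np.float64(-0.00549957794568795))
final seated [ 0.5215 -0.0366  0.2991]
t 8.4 pos [ 0.4667 -0.2776  0.3885] az -73.5 J [-42.5  25.1  94.9  -0.   60.   31. ] F [-0.5  0.4 -2.1] op 0.294
tool-axis delta [ 0.0387 -0.0054 -0.2164]
```

```bash
python3 -m crank '[{"offset":[0,0.006,-0.036],"spin":0},{"offset":[0,0.006,-0.036],"spin":0},{"offset":[0,0.006,-0.036],"spin":0},{"offset":[0,0.006,-0.036],"spin":0},{"offset":[0,0.006,-0.036],"spin":0},{"offset":[0,0.006,-0.036],"spin":0},{"offset":[0.03,0,0],"spin":0},{"offset":[0.02,0,0],"spin":0},{"offset":[0,0,0],"spin":0},{"offset":[0,0,0],"spin":0}]'; python3 - <<'E'
from h import *
for n,b in(("top",(150,300,180,320)),("side",(110,240,200,360))):
    c=bot.capture(n);cv2.imwrite(f"pics/{n}3.png",cv2.resize(c["pixels"][b[0]:b[1],b[2]:b[3]],None,fx=4,fy=4,interpolation=cv2.INTER_CUBIC))
E
python3 st.py .4398 -.0608 .3383
```

```text
time_s: 9.4
position: [0.4403, -0.0607, 0.3384]
tcp_rot: [[-0.002, 0.959, 0.285], [0.001, 0.285, -0.959], [-1.0, -0.001, -0.001]]
force: [0.1, -0.2, -2.9]
opening: 0.295
t 9.5 pos [ 0.4408 -0.061   0.3394] az -73.5 J [-22.3  22.8 111.1   0.   46.   51.2] F [ 0.  -0.3 -1.2] op 0.296
tool-axis delta [ 0.0011 -0.0009 -0.0005]
```

View pics/side3.png

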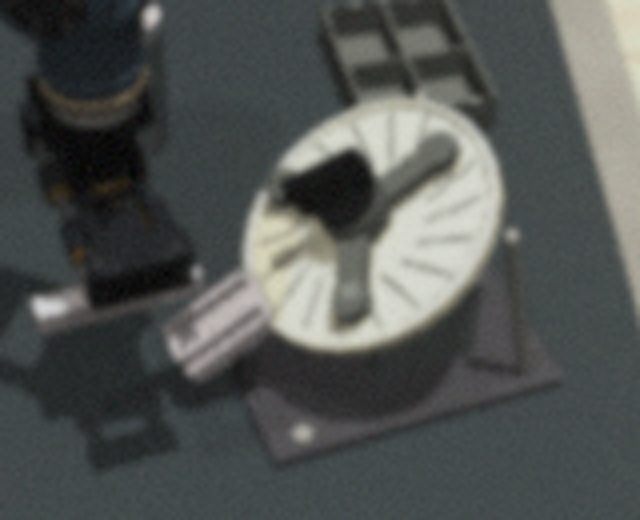

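View pics/top3.png

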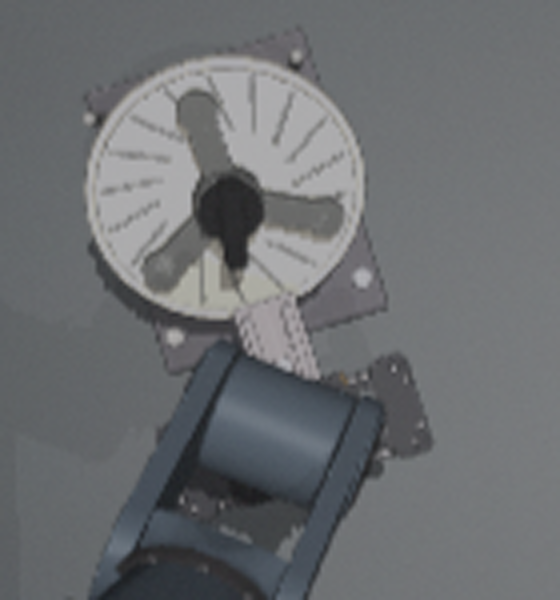

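The bar is held level below the channel (side crop, around (110,300)) and the rotor hasn't moved. Next I move it in horizontally.

```bash
python3 -m crank '[{"offset":[0,0.03,0],"spin":0},{"offset":[0,0.03,0],"spin":0},{"offset":[0,0.02,0],"spin":0},{"offset":[0,0.01,0],"spin":0},{"offset":[0,0.009,0],"spin":0},{"offset":[0,0,0],"spin":0},{"offset":[0,0,0],"spin":0}]';python3 st.py .5357 -.0324 .3333; python3 - <<'E'
from h import *
for n,b in(("side",(110,240,200,360)),):
    c=bot.capture(n);cv2.imwrite(f"pics/{n}4.png",cv2.resize(c["pixels"][b[0]:b[1],b[2]:b[3]],None,fx=4,fy=4,interpolation=cv2.INTER_CUBIC))
E
```

```text
time_s: 10.2
position: [0.5345, -0.0326, 0.3387]
tcp_rot: [[-0.002, 0.959, 0.284], [0.0, 0.284, -0.959], [-1.0, -0.001, -0.001]]
force: [0.1, 0.4, -3.0]
opening: 0.297
t 10.2 pos [ 0.5345 -0.0326  0.3387] az -73.51 J [-15.5  28.6  98.7  -0.   52.7  58.1] F [ 0.1  0.4 -3. ] op 0.297
tool-axis delta [0.0054 0.0012 0.0002]
```

View pics/side4.png

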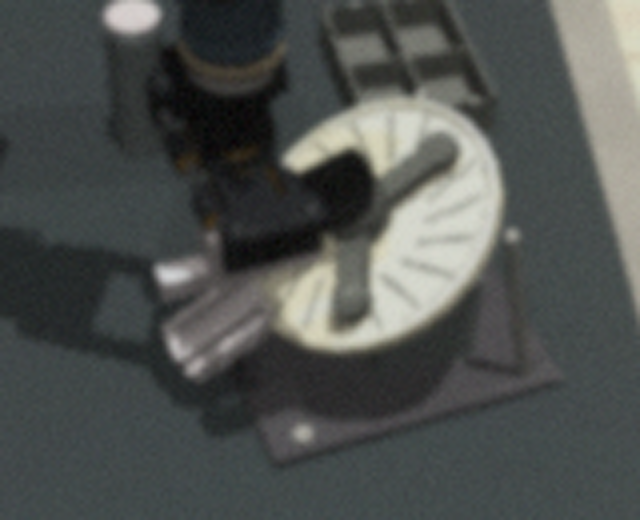

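The bar is over the channel and in line with it, and the rotor is undisturbed. I'll lower gently and watch the force.

```bash
python3 -m crank '[{"offset":[0.004,0,0],"spin":0},{"offset":[0.002,-0.001,0],"spin":0},{"offset":[0.002,-0.001,0],"spin":0}]' | grep -v rot;python3 -m crank '[{"offset":[0.002,-0.001,0],"spin":0},{"offset":[0.002,-0.001,0],"spin":0},{"offset":[0.002,-0.001,0],"spin":0}]'| grep -v rot;python3 -m crank '[{"offset":[0.002,-0.001,0],"spin":0},{"offset":[0.002,-0.001,0],"spin":0},{"offset":[0,0,0],"spin":0}]'| grep -v rot
```

```text
time_s: 10.55
position: [0.5331, -0.0332, 0.3311]
force: [-1.8, 0.9, 3.7]
opening: 0.3
time_s: 10.85
position: [0.5303, -0.034, 0.3249]
force: [-2.3, -0.3, 3.6]
opening: 0.297
time_s: 11.15
position: [0.5285, -0.0345, 0.3204]
force: [-1.7, -0.5, 1.6]
opening: 0.296
```

```bash
python3 -m crank '[{"offset":[0.003,-0.001,0],"spin":0},{"offset":[0.003,-0.001,0],"spin":0},{"offset":[0.003,-0.001,0],"spin":0},{"offset":[0,0,0],"spin":0}]'| grep -v rot;python3 -m crank '[{"offset":[0.003,-0.001,0],"spin":0},{"offset":[0.003,-0.001,0],"spin":0},{"offset":[0,0,0],"spin":0}]'| grep -v rot; python3 - <<'E'
from h import *
for n,b in(("side",(110,240,200,360)),):
    c=bot.capture(n);cv2.imwrite(f"pics/{n}5.png",cv2.resize(c["pixels"][b[0]:b[1],b[2]:b[3]],None,fx=4,fy=4,interpolation=cv2.INTER_CUBIC))
E
```

```text
time_s: 11.55
position: [0.5257, -0.0354, 0.3112]
force: [-0.5, -0.1, 1.3]
opening: 0.295
time_s: 11.85
position: [0.5237, -0.036, 0.3053]
force: [0.3, 0.3, 1.2]
opening: 0.295
```

View pics/side5.png

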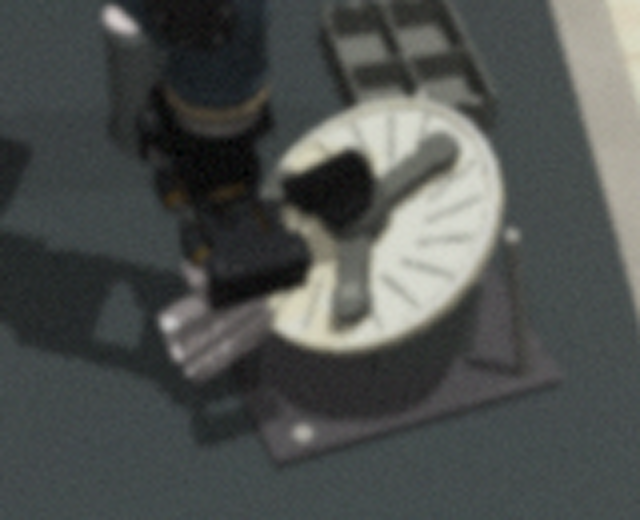

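The bar has pivoted in the pads and its outer end now sits in the channel. I'll press on gently until it contacts.

```bash
python3 -m crank '[{"offset":[0.002,-0.001,0],"spin":0},{"offset":[0.002,0,0],"spin":0},{"offset":[0,0,0],"spin":0}]'| grep -v rot;python3 -m crank '[{"offset":[0.002,0,0],"spin":0},{"offset":[0.001,0,0],"spin":0},{"offset":[0,0,0],"spin":0}]'| grep -v rot
```

```text
time_s: 12.2
position: [0.5229, -0.0363, 0.3032]
force: [-2.3, 1.5, 12.8]
opening: 0.295
time_s: 12.5
position: [0.5228, -0.0362, 0.303]
force: [-7.2, 1.9, 31.8]
opening: 0.301
```

```bash
python3 -m crank '[{"offset":[-0.003,0,0],"spin":0},{"offset":[0,0,0],"spin":0}]'| grep -v rot;python3 -m crank '[{"offset":[0,0,0],"spin":0},{"offset":[0,0,0],"spin":0},{"offset":[0,0,0],"spin":0},{"offset":[0,0,0],"spin":0}]' 0.045| grep -v rot; python3 -m crank '[{"offset":[-0.01,0,0],"spin":0},{"offset":[-0.03,0,0],"spin":0},{"offset":[-0.03,-0.03,0],"spin":0},{"offset":[-0.02,-0.04,0],"spin":0},{"offset":[0,-0.04,0],"spin":0},{"offset":[0,-0.01,0],"spin":0},{"offset":[0,0,0],"spin":0}]'| grep -v rot; python3 - <<'E'
from h import *
for n,b in(("top",(150,300,180,320)),("side",(110,240,200,360))):
    c=bot.capture(n);cv2.imwrite(f"pics/{n}6.png",cv2.resize(c["pixels"][b[0]:b[1],b[2]:b[3]],None,fx=4,fy=4,interpolation=cv2.INTER_CUBIC))
    L=(cloud(c)-O)@R
    P=L[(abs(L[...,1]-.0025)<.015)&(L[...,0]<-.03)&(L[...,0]>-.19)&(L[...,2]>-.002)&(L[...,2]<.06)]
    print(n,len(P))
    for xb in np.arange(-.18,-.03,.008):
        q=P[abs(P[:,0]-xb)<.004]
        if len(q):print(round(xb,3),np.round(np.median(q[:,2]),4),np.round([q[:,1].min(),q[:,1].max()],4),len(q))
E
python3 st.py
```

```text
time_s: 12.7
position: [0.5227, -0.0362, 0.3031]
force: [-2.5, 2.0, 14.2]
opening: 0.298
time_s: 13.1
position: [0.5226, -0.0362, 0.3011]
force: [0.2, 0.4, -0.5]
opening: 0.501
time_s: 13.8
position: [0.4066, -0.0703, 0.3923]
force: [-0.2, -0.3, -0.3]
opening: 0.517
top 252
-0.172 0.0149 [-0.0117  0.0094] 8
-0.164 0.0162 [-0.0116  0.0123] 16
-0.156 0.0141 [-0.0049  0.0124] 14
-0.148 0.0127 [-0.0068  0.0128] 13
-0.132 0.0412 [-0.006   0.0041] 2
-0.124 0.044 [-0.0097  0.016 ] 17
-0.116 0.0432 [-0.0091  0.0161] 22
-0.108 0.0409 [-0.0097  0.0152] 20
-0.1 0.0426 [-0.0096  0.016 ] 19
-0.092 0.0397 [-0.0086  0.0162] 22
-0.084 0.0382 [-0.0096  0.0164] 23
-0.076 0.0247 [-0.0094  0.0151] 51
-0.068 0.0005 [-0.0043  0.0131] 10
-0.06 -0.0003 [-0.0061  0.0132] 10
-0.052 -0.0012 [0.0031 0.0112] 3
-0.044 0.002 [-0.0042 -0.0021] 2
side 366
-0.18 -0.0012 [-0.0112 -0.0112] 1
-0.172 0.0135 [-0.0102  0.0075] 9
-0.164 0.0145 [-0.0094  0.0121] 21
-0.156 0.014 [-0.0117  0.0106] 19
-0.148 0.0097 [-0.01    0.0078] 19
-0.14 0.0112 [-0.0103  0.0126] 20
-0.132 0.0137 [-0.0111 -0.0066] 10
-0.124 0.0396 [-0.0116  0.0135] 34
-0.116 0.0368 [-0.0124  0.0105] 34
-0.108 0.0396 [-0.0124  0.0152] 32
-0.1 0.033 [-0.0123  0.0137] 39
-0.092 0.037 [-0.0123  0.0154] 34
-0.084 0.0329 [-0.0125  0.0133] 36
-0.076 0.0247 [-0.0112  0.0153] 41
-0.068 -0.0004 [-0.0105  0.0105] 8
-0.06 -0.0005 [-0.0049  0.0096] 5
-0.052 -0.0013 [-0.0078  0.0093] 3
-0.044 -0.0008 [0.0073 0.0073] 1
t 13.9 pos [ 0.4088 -0.0706  0.3922] az -73.54 J [-25.3  15.2 111.6   0.   53.   48.2] F [0.4 0.8 0.2] op 0.515
```

View pics/side6.png

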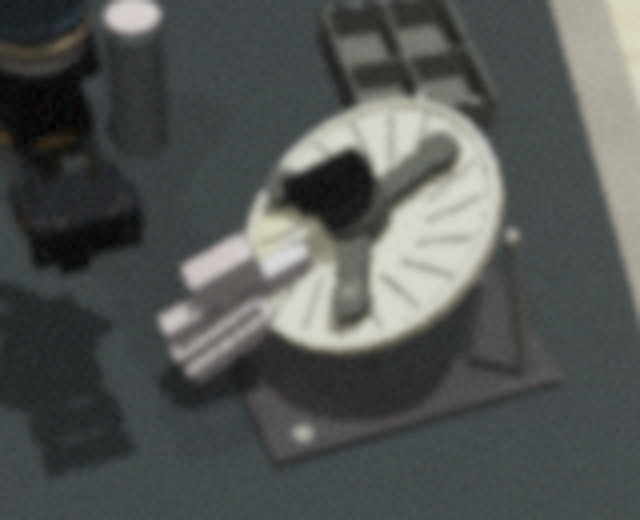

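View pics/top6.png

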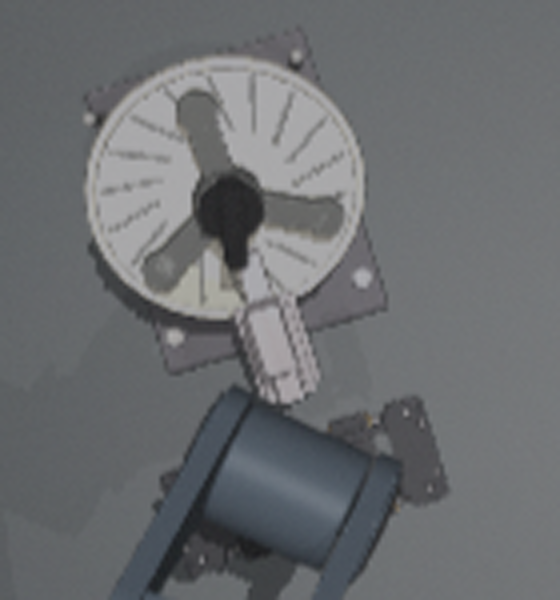

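The bar lies tilted about 7°. Its outer end, near pixel (175,320) in the side crop, rests on the end wall because it is about 6 mm too far down-slope. I'll regrip, shift it up-slope and let it drop in.

```bash
python3 -m crank '[{"offset":[0,0.04,0],"spin":0},{"offset":[0.02,0.04,0],"spin":0},{"offset":[0.03,0.029,0],"spin":0},{"offset":[0.02,0.01,0],"spin":0},{"offset":[0.018,0,0],"spin":0},{"offset":[0,0,0],"spin":0},{"offset":[0,0,0],"spin":0}]'|grep -v rot; python3 -m crank '[{"offset":[0,0,0],"spin":0},{"offset":[0,0,0],"spin":0},{"offset":[0,0,0],"spin":0},{"offset":[0,0,0],"spin":0}]' 0.0|grep -v rot;  python3 -m crank '[{"offset":[-0.003,0.003,0],"spin":0},{"offset":[-0.002,0.003,0],"spin":0},{"offset":[-0.001,0.003,0],"spin":0},{"offset":[0,0,0],"spin":0}]'|grep -v rot
```

```text
time_s: 14.6
position: [0.5227, -0.0362, 0.3032]
force: [-0.1, 0.2, 0.4]
opening: 0.518
time_s: 15.0
position: [0.5219, -0.0367, 0.3046]
force: [0.2, 0.7, 1.5]
opening: 0.296
time_s: 15.4
position: [0.5304, -0.0339, 0.3098]
force: [-3.0, -0.6, 0.1]
opening: 0.297
```

```bash
python3 -m crank '[{"offset":[0.002,-0.001,0],"spin":0},{"offset":[0.002,-0.001,0],"spin":0},{"offset":[0,0,0],"spin":0}]'|grep -v rot;  python3 -m crank '[{"offset":[0.002,0,0],"spin":0},{"offset":[0.001,0,0],"spin":0},{"offset":[0,0,0],"spin":0}]'|grep -v rot; python3 - <<'E'
from h import *
c=bot.capture("side");b=(110,240,200,360);cv2.imwrite("pics/side7.png",cv2.resize(c["pixels"][b[0]:b[1],b[2]:b[3]],None,fx=4,fy=4,interpolation=cv2.INTER_CUBIC))
E
```

```text
time_s: 15.7
position: [0.5289, -0.0345, 0.3059]
force: [0.5, 1.2, 1.6]
opening: 0.297
time_s: 16.0
position: [0.5288, -0.0345, 0.3037]
force: [-2.8, 0.4, 9.4]
opening: 0.296
```

View pics/side7.png

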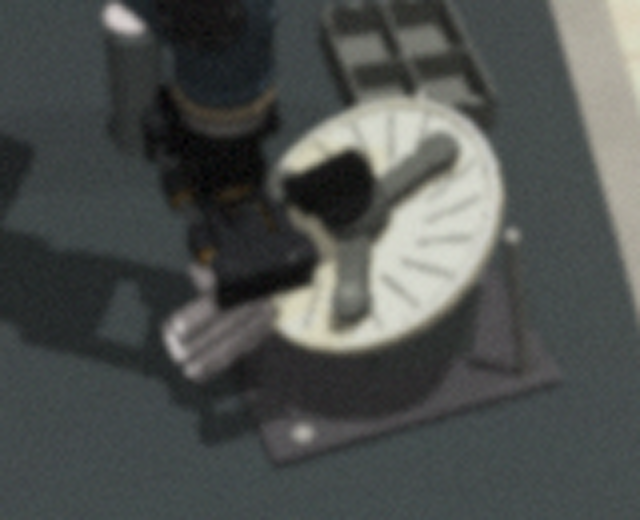

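Now it looks seated in the channel. I'll release and check.

```bash
python3 -m crank '[{"offset":[0,0,0],"spin":0},{"offset":[0,0,0],"spin":0},{"offset":[0,0,0],"spin":0},{"offset":[0,0,0],"spin":0}]' 0.045| grep -v rot; python3 -m crank '[{"offset":[-0.01,0,0],"spin":0},{"offset":[-0.03,0,0],"spin":0},{"offset":[-0.03,-0.03,0],"spin":0},{"offset":[-0.02,-0.04,0],"spin":0},{"offset":[0,-0.04,0],"spin":0},{"offset":[0,-0.01,0],"spin":0},{"offset":[0,0,0],"spin":0}]'| grep -v rot; cat > look.py <<'E'
from h import *
import sys
k=sys.argv[1]
for n,b in(("top",(150,300,180,320)),("side",(110,240,200,360))):
    c=bot.capture(n);cv2.imwrite(f"pics/{n}{k}.png",cv2.resize(c["pixels"][b[0]:b[1],b[2]:b[3]],None,fx=4,fy=4,interpolation=cv2.INTER_CUBIC))
    L=(cloud(c)-O)@R
    P=L[(abs(L[...,1]-.0025)<.015)&(L[...,0]<-.03)&(L[...,0]>-.19)&(L[...,2]>-.004)&(L[...,2]<.06)]
    print(n,len(P))
    for xb in np.arange(-.18,-.03,.008):
        q=P[abs(P[:,0]-xb)<.004]
        if len(q):print(round(xb,3),np.round(np.median(q[:,2]),4),np.round([q[:,1].min(),q[:,1].max()],4),len(q))
    Q=L[(L[...,2]>.047)&(L[...,2]<.06)&(abs(L[...,0])<.08)&(abs(L[...,1])<.08)]
    if len(Q): print("wing",len(Q),cv2.minAreaRect((Q[:,:2]*1000).astype(np.float32)))
    B=L[(abs(L[...,2]+.005)<.006)];B=B-[.006,.0025,0];r=np.hypot(B[:,0],B[:,1]);B=B[(r>.055)&(r<.1)&~((abs(B[:,1])<.025)&(B[:,0]<-.04))]
    a=np.arctan2(-B[:,1],B[:,0]);v=np.exp(3j*a).mean();print("rotor cw",np.angle(v)/3,abs(v),len(B), "(mod 2.094)")
E
python3 look.py 8
```

```text
time_s: 16.45
position: [0.5285, -0.0345, 0.3024]
force: [0.2, -0.5, -0.3]
opening: 0.498
time_s: 17.15
position: [0.4123, -0.0687, 0.3934]
force: [0.2, -0.0, 0.4]
opening: 0.518
top 261
-0.172 -0.0002 [-0.0096  0.0081] 10
-0.164 0.0005 [-0.0045  0.0131] 15
-0.156 0.0027 [-0.0055  0.0113] 9
-0.132 0.0367 [-0.0097  0.0144] 14
-0.124 0.037 [-0.0087  0.0155] 19
-0.116 0.0377 [-0.0098  0.0129] 17
-0.108 0.0355 [-0.0097  0.0152] 20
-0.1 0.0355 [-0.0125  0.0156] 20
-0.092 0.037 [-0.0096  0.0154] 15
-0.084 0.0342 [-0.0097  0.0154] 37
-0.076 0.0192 [-0.0086  0.013 ] 37
-0.068 0.0023 [-0.0042  0.013 ] 12
-0.06 0.0025 [-0.0061  0.0131] 17
-0.052 0.0016 [-0.006   0.0111] 11
-0.044 0.0009 [-0.0059  0.002 ] 8
wing 113 ((6.570165634155273, 3.2304534912109375), (17.826570510864258, 66.26423645019531), 77.48433685302734)
rotor cw -0.021453703796610855 0.9476829803193306 276 (mod 2.094)
side 370
-0.172 -0.0028 [-0.0084  0.0138] 8
-0.164 -0.0 [-0.0067  0.014 ] 13
-0.156 0.0004 [-0.0112  0.0107] 12
-0.148 0.001 [-0.0101  0.0135] 16
-0.14 0.0017 [-0.007  0.008] 10
-0.132 0.0347 [-0.0117  0.0135] 20
-0.124 0.0306 [-0.0123  0.0146] 35
-0.116 0.0328 [-0.0124  0.0103] 38
-0.108 0.0331 [-0.012   0.0132] 30
-0.1 0.0334 [-0.0123  0.0121] 33
-0.092 0.0283 [-0.0121  0.0141] 34
-0.084 0.0334 [-0.0123  0.0135] 35
-0.076 0.0107 [-0.0119  0.0133] 30
-0.068 -0.0011 [-0.0093  0.0111] 14
-0.06 0.0004 [-0.0092  0.0104] 16
-0.052 0.0007 [-0.0111  0.0129] 14
-0.044 0.0013 [-0.0092  0.0111] 12
wing 120 ((5.523843765258789, 0.8450469970703125), (20.165678024291992, 66.01753234863281), 78.59388732910156)
rotor cw -0.012531868334209294 0.9405296341516431 235 (mod 2.094)
```

View pics/side8.png

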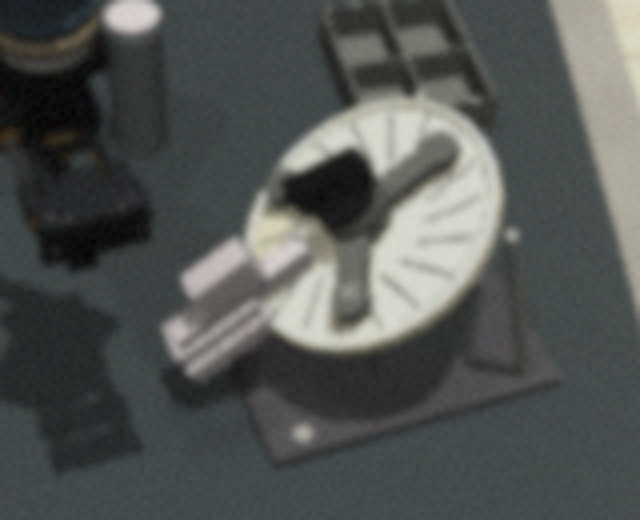

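View pics/top8.png

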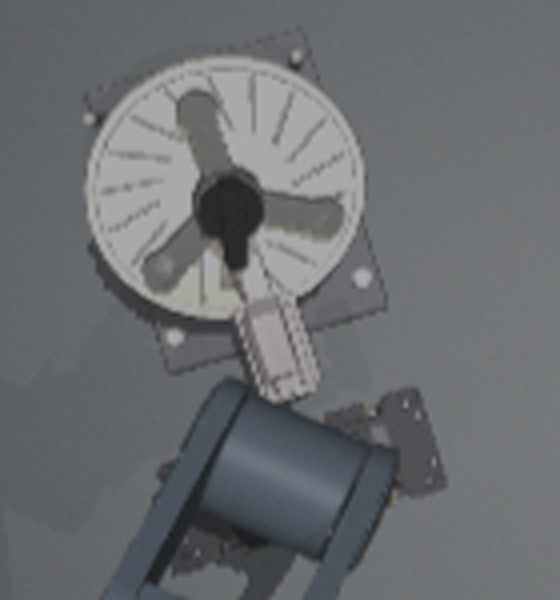

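The bar now lies flat in the channel: its top is at z'≈0.001 along the whole length, the block is centred at x'≈-0.107, and its inner end stands in the gap.

My moves keep the tool vertical, so I'll turn the nut by pushing the wing end around with the closed fingers. Next I plan the approach.

```bash
cat > arc.py <<'E'
from h import *
import sys
np.set_printoptions(precision=4,suppress=True)
AX=np.array([.006,.002]);UP=np.array([0,0,1.])
def pose(th,p=.0185,r=.025,zl=.05,dz=.163):
    t=np.radians(th);e=np.array([np.cos(t),-np.sin(t)]);tt=np.array([-np.sin(t),-np.cos(t)])
    q=AX+r*e-p*tt;W=O+R@[q[0],q[1],zl]+dz*UP
    d=R@[tt[0],tt[1],0];yaz=np.degrees(np.arctan2(d[1],d[0]));return W,(yaz-90+180)%360-180
def rows(wps):
    """wps: list of (W,az). print per-row offset/spin in tool axes from the measured pose"""
    s=bot.read_state();p=np.array(s["position"]);r=np.array(s["tcp_rot"]);az=np.degrees(np.arctan2(r[1,2],r[0,2]))
    for W,a in wps:
        c,sn=np.cos(np.radians(az)),np.sin(np.radians(az))
        z=np.array([c,sn,0]);y=np.array([-sn,c,0]);x=-UP
        d=W-p;o=np.round([d@x,d@y,d@z],3);sp=np.round(np.radians(-((a-az+180)%360-180)),2)
        print(o.tolist(),float(sp));p=p+x*o[0]+y*o[1]+z*o[2];az-=np.degrees(sp)
E
python3 - <<'E'
from arc import *
for th in(150,160,192,230,270,310):print(th,*pose(th))
W,a=pose(155,p=.027);print("pre",W,a);rows([(W+[0,0,.08],a)])
E
python3 st.py
```

```text
150 [ 0.5969 -0.0445  0.372 ] 42.58733122099531
160 [ 0.5923 -0.0432  0.3695] 33.65358772188458
192 [ 0.5796 -0.0333  0.3636] 6.281698125414209
230 [ 0.5723 -0.0145  0.3626] -28.80388830833394
270 [0.5768 0.0054 0.3688] -73.49999999999999
310 [0.5916 0.0161 0.3796] -118.19611169166603
pre [ 0.5997 -0.0505  0.3726] 38.076385216578615
[-0.059, 0.183, 0.035] -1.95
t 17.25 pos [ 0.4145 -0.0689  0.3932] az -73.54 J [-24.8  15.5 110.9   0.   53.5  48.8] F [ 0.5 -0.1  0.2] op 0.519
```

```bash
python3 -m crank '[{"offset":[-0.03,0,0],"spin":-0.14},{"offset":[-0.03,0,0],"spin":-0.14},{"offset":[0,0,0],"spin":-0.14},{"offset":[0,0,0],"spin":-0.14},{"offset":[0,0,0],"spin":-0.14},{"offset":[0,0,0],"spin":-0.14},{"offset":[0,0,0],"spin":-0.14},{"offset":[0,0,0],"spin":-0.14},{"offset":[0,0,0],"spin":-0.14},{"offset":[0,0,0],"spin":-0.14},{"offset":[0,0,0],"spin":-0.14},{"offset":[0,0,0],"spin":-0.14}]' 0.0 |grep -v rot;python3 -m crank '[{"offset":[0,0,0],"spin":-0.14},{"offset":[0,0,0],"spin":-0.13},{"offset":[0,0,0],"spin":0}]' |grep -v rot
python3 - <<'E'
from arc import *
W,a=pose(155,p=.027);rows([(W+[0,0,.08],a)])
E
python3 st.py
```

```text
time_s: 18.45
position: [0.4152, -0.0686, 0.4527]
force: [-0.6, -0.6, 0.6]
opening: 0.008
time_s: 18.75
position: [0.415, -0.0685, 0.4527]
force: [-0.0, 0.1, -0.5]
opening: 0.008
[0.0, -0.1, 0.156] 0.0
t 18.75 pos [ 0.415  -0.0685  0.4527] az 38.26 J [-24.7  10.4 106.1   0.   63.5 -63. ] F [-0.   0.1 -0.5] op 0.008
```

```bash
python3 -m crank '[{"offset":[0,-0.02,0.031],"spin":0},{"offset":[0,-0.02,0.031],"spin":0},{"offset":[0,-0.02,0.031],"spin":0},{"offset":[0,-0.02,0.031],"spin":0},{"offset":[0,-0.02,0.032],"spin":0},{"offset":[0,0,0],"spin":0}]' |grep -v rot;python3 -m crank '[{"offset":[0.02,0,0],"spin":0},{"offset":[0.02,0,0],"spin":0},{"offset":[0.02,0,0],"spin":0},{"offset":[0,0,0],"spin":0}]' |grep -v rot
python3 look.py 9 | grep -E "wing|rotor"
python3 - <<'E'
from arc import *
W,a=pose(155,p=.027);rows([(W,a)])
E
```

```text
time_s: 19.35
position: [0.6027, -0.0502, 0.4519]
force: [-0.7, -0.0, 0.0]
opening: 0.005
time_s: 19.75
position: [0.5969, -0.0501, 0.3896]
force: [-1.1, 1.0, -0.2]
opening: 0.005
wing 23 ((-16.144920349121094, 12.778318405151367), (27.367340087890625, 11.856614112854004), 9.811393737792969)
rotor cw -0.04090473537427237 0.9579996309232439 70 (mod 2.094)
wing 34 ((-2.4653148651123047, -19.19866943359375), (52.07037353515625, 61.19976806640625), 64.68588256835938)
rotor cw -0.005031882609154326 0.9380804185116078 205 (mod 2.094)
[0.02, -0.001, 0.001] 0.0
```

View pics/side9.png

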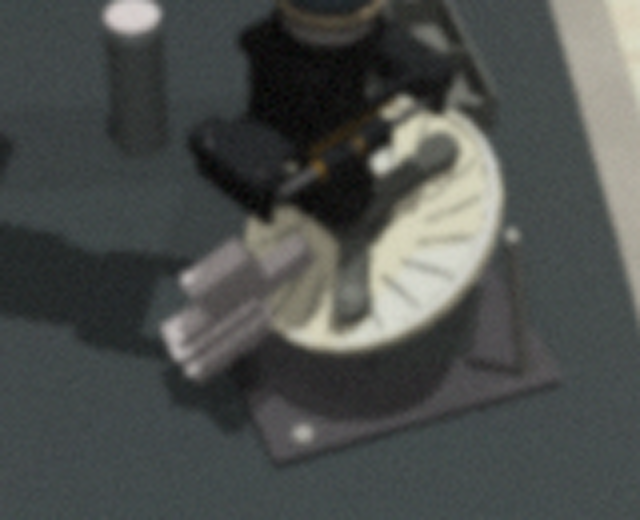

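```bash
python3 -m crank '[{"offset":[0.01,0,0],"spin":0},{"offset":[0.01,0,0],"spin":0},{"offset":[0,0,0],"spin":0}]' |grep -v rot
python3 - <<'E'
from arc import *
rows([pose(t) for t in range(160,206,5)])
E
```

```text
time_s: 20.15
position: [0.5974, -0.0505, 0.3715]
force: [-1.0, -0.1, 0.4]
opening: 0.004
[0.002, 0.009, 0.001] 0.08
[0.001, 0.002, -0.002] 0.08
[0.001, 0.002, -0.001] 0.07
[0.001, 0.002, -0.001] 0.07
[0.001, 0.002, -0.002] 0.08
[0.001, 0.003, -0.001] 0.07
[0.001, 0.002, -0.001] 0.08
[0.0, 0.002, -0.002] 0.07
[0.001, 0.003, -0.001] 0.08
[0.0, 0.002, -0.001] 0.08
```

```bash
python3 -m crank '[{"offset":[0.002,0.009,0.001],"spin":0.08},{"offset":[0.001,0.002,-0.002],"spin":0.08},{"offset":[0.001,0.002,-0.001],"spin":0.07},{"offset":[0.001,0.002,-0.001],"spin":0.07},{"offset":[0.001,0.002,-0.002],"spin":0.08}]' |grep -v rot
python3 -m crank '[{"offset":[0.001,0.003,-0.001],"spin":0.07},{"offset":[0.001,0.002,-0.001],"spin":0.08},{"offset":[0,0.002,-0.002],"spin":0.07},{"offset":[0.001,0.003,-0.001],"spin":0.08},{"offset":[0,0.002,-0.001],"spin":0.08}]' |grep -v rot
python3 look.py 10 | grep -E "wing|rotor"
python3 - <<'E'
from arc import *
rows([pose(t) for t in range(210,256,5)])
E
```

```text
time_s: 20.65
position: [0.5842, -0.0386, 0.367]
force: [0.6, -0.1, -1.0]
opening: 0.007
time_s: 21.15
position: [0.5763, -0.0277, 0.3639]
force: [-0.1, 0.0, -0.0]
opening: 0.006
rotor cw 0.4556134310236318 0.9604962190371135 85 (mod 2.094)
wing 51 ((15.290454864501953, -26.457611083984375), (31.72310447692871, 113.55543518066406), 61.381168365478516)
rotor cw 0.5099915684713804 0.9415826970403561 191 (mod 2.094)
[0.002, 0.002, -0.002] 0.07
[-0.0, 0.003, -0.001] 0.09
[-0.0, 0.002, -0.001] 0.08
[-0.0, 0.002, -0.002] 0.08
[-0.001, 0.003, -0.001] 0.09
[-0.0, 0.002, -0.002] 0.09
[-0.001, 0.002, -0.001] 0.09
[-0.0, 0.002, -0.001] 0.1
[-0.001, 0.003, -0.002] 0.09
[-0.001, 0.002, -0.001] 0.1
```

View pics/side10.png

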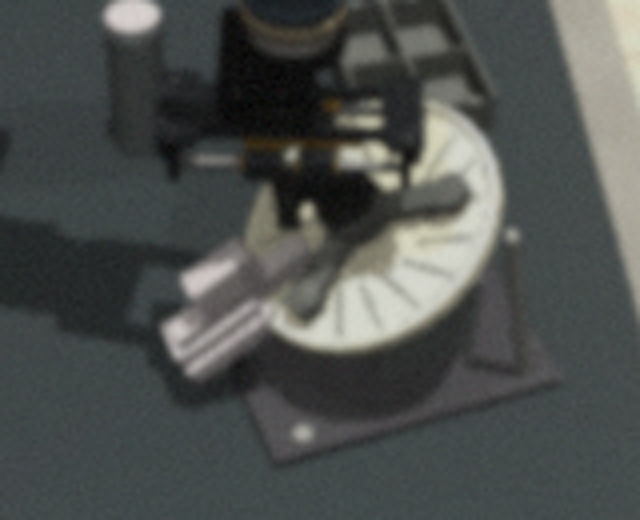

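The wing push works. The rotor has turned with it (about 0.48) and a blade, at (305,300) in the crop, is approaching the bar. I'll continue.

```bash
python3 -m crank '[{"offset":[0.002,0.002,-0.002],"spin":0.07},{"offset":[0,0.003,-0.001],"spin":0.09},{"offset":[0,0.002,-0.001],"spin":0.08},{"offset":[0,0.002,-0.002],"spin":0.08}]' |grep -v rot
python3 -m crank '[{"offset":[-0.001,0.003,-0.001],"spin":0.09},{"offset":[0,0.002,-0.002],"spin":0.09},{"offset":[-0.001,0.002,-0.001],"spin":0.09}]' |grep -v rot
python3 -m crank '[{"offset":[0,0.002,-0.001],"spin":0.1},{"offset":[-0.001,0.003,-0.002],"spin":0.09},{"offset":[-0.001,0.002,-0.001],"spin":0.1}]' |grep -v rot
python3 look.py 11 | grep -E "wing|rotor"
python3 - <<'E'
from arc import *
rows([pose(t) for t in range(260,311,5)])
E
python3 st.py
```

```text
time_s: 21.65
position: [0.5728, -0.0189, 0.3622]
force: [-0.2, -5.1, 0.4]
opening: 0.006
time_s: 21.95
position: [0.5719, -0.0114, 0.3635]
force: [-2.3, -7.8, -2.7]
opening: 0.006
time_s: 22.25
position: [0.5732, -0.0033, 0.365]
force: [-5.5, -6.6, -3.2]
opening: 0.01
rotor cw 0.6909264081696292 0.9540045880636205 128 (mod 2.094)
wing 31 ((-9.042379379272461, 3.2089996337890625), (30.918132781982422, 70.85862731933594), 42.07990646362305)
rotor cw 0.6949061034577447 0.9381389800614449 156 (mod 2.094)
[-0.002, 0.003, -0.003] 0.11
[-0.001, 0.002, -0.001] 0.1
[-0.001, 0.002, -0.002] 0.1
[-0.001, 0.002, -0.001] 0.1
[-0.001, 0.002, -0.002] 0.11
[-0.002, 0.002, -0.001] 0.1
[-0.001, 0.002, -0.002] 0.1
[-0.001, 0.001, -0.001] 0.09
[-0.002, 0.002, -0.002] 0.1
[-0.001, 0.002, -0.001] 0.09
[-0.002, 0.002, -0.002] 0.09
t 22.35 pos [ 0.5733 -0.0031  0.365 ] az -55.71 J [-11.4  29.1  91.9  -0.3  59.3  44.4] F [-3.5 -6.4 -1.2] op 0.005
```

View pics/side11.png

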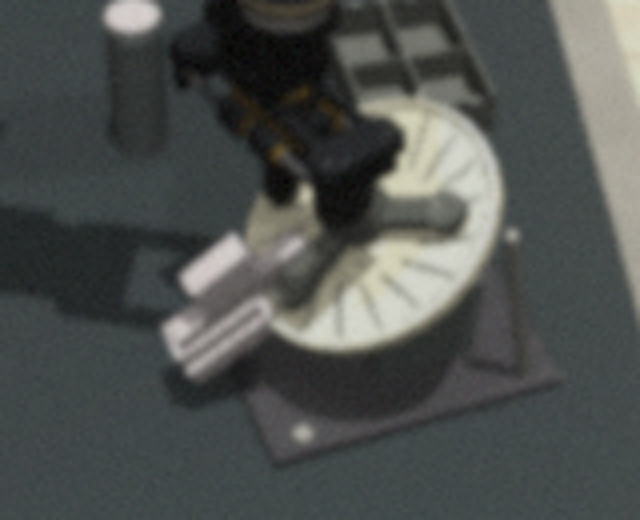

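View pics/top11.png

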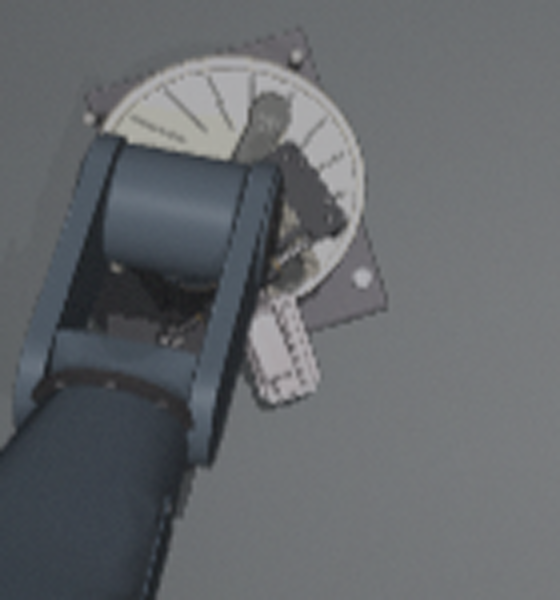

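The rotor has stopped against the bar (about 0.69), and the 8 N push is turning the nut alone. I'll continue in small calls and watch for the stop.

```bash
python3 -m crank '[{"offset":[-0.002,0.003,-0.003],"spin":0.11},{"offset":[-0.001,0.002,-0.001],"spin":0.1},{"offset":[-0.001,0.002,-0.002],"spin":0.1}]' |grep -v rot
python3 -m crank '[{"offset":[-0.001,0.002,-0.001],"spin":0.1},{"offset":[-0.001,0.002,-0.002],"spin":0.11}]' |grep -v rot
python3 - <<'E'
from arc import *
rows([pose(t) for t in range(285,321,5)])
E
python3 st.py
```

```text
time_s: 22.65
position: [0.5762, 0.0058, 0.3685]
force: [-2.7, -5.4, -3.7]
opening: 0.005
time_s: 22.85
position: [0.5791, 0.01, 0.3705]
force: [-4.2, -3.4, -0.7]
opening: 0.007
[-0.002, 0.002, -0.001] 0.09
[-0.001, 0.002, -0.001] 0.1
[-0.002, 0.002, -0.002] 0.1
[-0.001, 0.002, -0.001] 0.1
[-0.002, 0.002, -0.002] 0.09
[-0.001, 0.001, -0.001] 0.09
[-0.002, 0.002, -0.001] 0.08
[-0.001, 0.002, -0.002] 0.09
t 22.85 pos [0.5791 0.01   0.3705] az -85.68 J [-10.   29.2  90.7  -0.2  60.6  75.7] F [-4.2 -3.4 -0.7] op 0.007
```

```bash
python3 -m crank '[{"offset":[-0.002,0.002,-0.001],"spin":0.09},{"offset":[-0.001,0.002,-0.001],"spin":0.1}]' |grep -v rot
python3 -m crank '[{"offset":[-0.002,0.002,-0.002],"spin":0.1},{"offset":[-0.001,0.002,-0.001],"spin":0.1}]' |grep -v rot
python3 look.py 12 | grep -E "wing|rotor"
python3 - <<'E'
from arc import *
rows([pose(t) for t in range(305,336,5)])
E
python3 st.py
```

```text
time_s: 23.05
position: [0.5829, 0.0128, 0.3737]
force: [-5.0, -0.2, -0.2]
opening: 0.005
time_s: 23.25
position: [0.5875, 0.0153, 0.3769]
force: [-5.0, -1.5, 0.9]
opening: 0.007
wing 35 ((-6.9125213623046875, -12.101841926574707), (25.194801330566406, 15.758203506469727), 57.29056167602539)
rotor cw 0.7159609877560945 0.9510520264296598 92 (mod 2.094)
wing 72 ((5.682480812072754, 1.0196514129638672), (66.74217987060547, 18.93466567993164), 54.59674072265625)
rotor cw 0.7178638779356245 0.9295297179436619 178 (mod 2.094)
[-0.001, 0.001, -0.001] 0.09
[-0.001, 0.002, -0.001] 0.09
[-0.002, 0.002, -0.002] 0.09
[-0.001, 0.002, -0.001] 0.08
[-0.002, 0.002, -0.001] 0.09
[-0.001, 0.002, -0.002] 0.08
[-0.001, 0.002, -0.001] 0.08
t 23.35 pos [0.5879 0.0153 0.3772] az -107.78 J [-9.4 29.3 89.1 -0.  61.9 98.4] F [-5.1  0.4  1.4] op 0.005
```

View pics/side12.png

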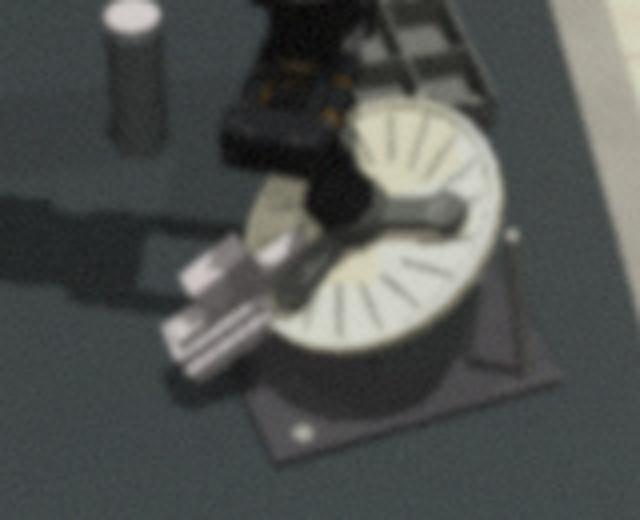

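```bash
python3 -m crank '[{"offset":[-0.001,0.001,-0.001],"spin":0.09},{"offset":[-0.001,0.002,-0.001],"spin":0.09}]' |grep -v rot
python3 -m crank '[{"offset":[-0.002,0.002,-0.002],"spin":0.09}]' |grep -v rot
python3 -m crank '[{"offset":[-0.001,0.002,-0.001],"spin":0.08}]' |grep -v rot
python3 look.py 13 | grep -E "wing|rotor"
python3 - <<'E'
from arc import *
rows([pose(t) for t in range(325,351,5)])
E
python3 st.py
```

```text
time_s: 23.55
position: [0.5913, 0.0163, 0.3793]
force: [-6.0, 0.8, 1.6]
opening: 0.006
time_s: 23.65
position: [0.5941, 0.017, 0.3811]
force: [-4.6, -0.5, -1.6]
opening: 0.009
time_s: 23.75
position: [0.5961, 0.0169, 0.3819]
force: [-6.0, 2.5, -0.4]
opening: 0.001
wing 22 ((-10.077871322631836, -3.242513656616211), (26.243547439575195, 8.761940002441406), 32.796607971191406)
rotor cw 0.77098121065988 0.9434288522551803 97 (mod 2.094)
wing 141 ((0.8116397857666016, 8.835054397583008), (66.7554931640625, 38.642845153808594), 37.98523712158203)
rotor cw 0.78868774818585 0.9354119417817643 163 (mod 2.094)
[-0.002, 0.002, -0.001] 0.09
[-0.001, 0.002, -0.002] 0.08
[-0.002, 0.002, -0.001] 0.08
[-0.001, 0.002, -0.001] 0.07
[-0.001, 0.002, -0.002] 0.08
[-0.001, 0.002, -0.001] 0.07
t 23.85 pos [0.596  0.017  0.3818] az -127.8 J [ -9.1  29.6  87.6   0.   63.2 118.7] F [-5.3  1.6 -0.3] op 0.005
```

View pics/side13.png

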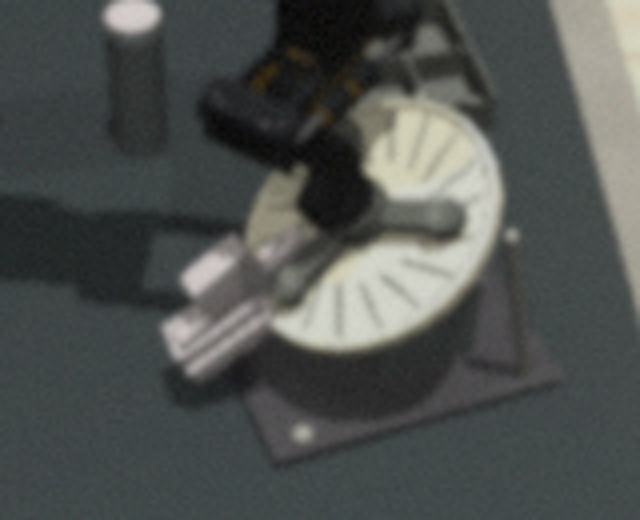

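View pics/top13.png

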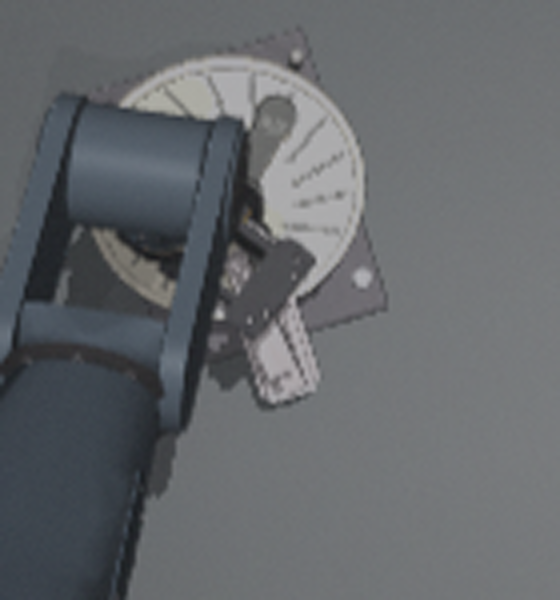

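```bash
python3 -m crank '[{"offset":[-0.002,0.002,-0.001],"spin":0.08}]' |grep -v rot
python3 -m crank '[{"offset":[-0.001,0.002,-0.002],"spin":0.08}]' |grep -v rot
python3 look.py 14 | grep -E "wing|rotor|-0.124|-0.084|-0.06 "
python3 st.py
```

```text
time_s: 23.95
position: [0.5973, 0.0171, 0.3828]
force: [-7.2, 5.3, -6.2]
opening: 0.002
time_s: 24.05
position: [0.599, 0.0178, 0.3828]
force: [-10.1, 5.7, -5.9]
opening: 0.006
-0.124 0.0377 [-0.0124  0.0175] 22
-0.084 0.0367 [-0.0043  0.0112] 11
-0.06 0.0017 [0.009  0.0161] 2
wing 10 ((-4.709026336669922, -9.004108428955078), (30.808025360107422, 11.544416427612305), 68.45695495605469)
rotor cw 0.7797967042773138 0.9483499496601521 96 (mod 2.094)
-0.124 0.0338 [-0.0123  0.0165] 37
-0.084 0.033 [-0.0072  0.0167] 37
-0.06 0.0009 [-0.0087  0.0165] 14
wing 156 ((8.050652503967285, 4.3320465087890625), (64.93849182128906, 45.91553497314453), 71.75837707519531)
rotor cw 0.8006113726232563 0.9308990813549817 172 (mod 2.094)
t 24.15 pos [0.5989 0.018  0.3827] az -136.95 J [ -9.   29.8  86.9   0.2  64.2 127.9] F [-9.2  3.9 -4.6] op 0.008
```

View pics/side14.png

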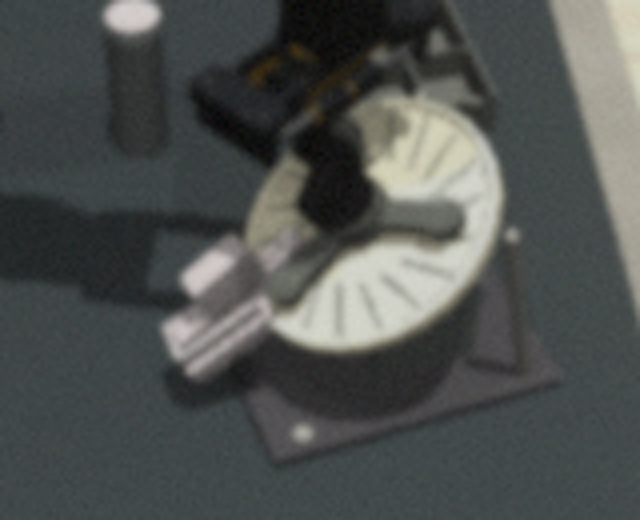

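```bash
python3 -m crank '[{"offset":[-0.001,0.002,-0.001],"spin":0.03}]' |grep -v rot
python3 -m crank '[{"offset":[-0.001,0.002,-0.001],"spin":0.03}]' |grep -v rot
python3 -m crank '[{"offset":[0,0,0],"spin":0}]' |grep -v rot
```

```text
time_s: 24.25
position: [0.6, 0.0177, 0.383]
force: [-12.0, 7.6, -6.4]
opening: 0.009
time_s: 24.35
position: [0.6011, 0.0175, 0.3832]
force: [-15.7, 9.2, -6.8]
opening: 0.005
time_s: 24.45
position: [0.601, 0.0176, 0.383]
force: [-12.7, 8.1, -5.9]
opening: 0.004
```

The push has risen to about 19 N with little motion, which suggests the stop. I'll back off, lift clear and measure.

```bash
python3 -m crank '[{"offset":[0,-0.004,0],"spin":0},{"offset":[0,-0.006,0],"spin":0},{"offset":[-0.02,0,0],"spin":0},{"offset":[-0.04,0,0],"spin":0},{"offset":[-0.04,0,0],"spin":0},{"offset":[0,0,0],"spin":0}]'; python3 st.py 0.40 0.12 0.48
```

```text
time_s: 25.05
position: [0.6024, 0.022, 0.4954]
tcp_rot: [[0.018, 0.637, -0.77], [-0.003, -0.77, -0.638], [-1.0, 0.014, -0.012]]
force: [1.8, -0.4, 0.3]
opening: 0.006
t 25.05 pos [0.6024 0.022  0.4954] az -140.38 J [ -8.5  23.3  79.2  -0.   76.5 131.9] F [ 1.8 -0.4  0.3] op 0.006
tool-axis delta [ 0.0115 -0.2047  0.0936]
```

```bash
python3 -m crank '[{"offset":[0,-0.04,0.019],"spin":0},{"offset":[0,-0.04,0.019],"spin":0},{"offset":[0,-0.04,0.019],"spin":0},{"offset":[0,-0.04,0.019],"spin":0},{"offset":[0,-0.04,0.018],"spin":0},{"offset":[0,0,0],"spin":0}]' |grep -v rot; python3 look.py 15; python3 - <<'E'
from h import *
c=bot.capture("top");cv2.imwrite("pics/r15.png",np.hstack([rect(c,.054,5,200,200,(400,560)),rect(c,-.006,2.,200,240,(400,560))]))
E
```

```text
time_s: 25.65
position: [0.396, 0.1185, 0.4876]
force: [0.3, -0.3, -0.6]
opening: 0.003
top 266
-0.18 -0.003 [-0.0043  0.0166] 2
-0.172 -0.0015 [-0.0053  0.0124] 5
-0.164 0.0015 [-0.0116  0.0103] 16
-0.156 0.001 [-0.0096  0.0102] 13
-0.148 0.0043 [-0.0076 -0.0067] 2
-0.132 0.0363 [-0.009   0.0145] 10
-0.124 0.0376 [-0.0086  0.0164] 19
-0.116 0.0369 [-0.0076  0.0172] 22
-0.108 0.0369 [-0.0071  0.0172] 23
-0.1 0.0358 [-0.0114  0.0154] 17
-0.092 0.0375 [-0.0051  0.0172] 22
-0.084 0.0346 [-0.0043  0.0173] 20
-0.076 0.0156 [-0.0122  0.017 ] 44
-0.068 0.0008 [-0.0111  0.0173] 15
-0.06 -0.0001 [-0.0081  0.016 ] 11
-0.052 0.002 [-0.0121  0.017 ] 12
-0.044 0.0001 [-0.0019  0.016 ] 12
-0.036 -0.0005 [0.0101 0.0101] 1
wing 120 ((6.662142753601074, 3.1665802001953125), (65.39468383789062, 20.2069091796875), 37.30656051635742)
rotor cw 0.7612221790907103 0.9431960121316815 225 (mod 2.094)
side 382
-0.18 -0.0029 [-0.0062  0.0029] 2
-0.172 0.0011 [-0.0048  0.0034] 2
-0.164 0.0003 [-0.0092  0.0086] 15
-0.156 0.0003 [-0.0112  0.0063] 11
-0.148 0.001 [-0.0102  0.0104] 14
-0.14 0.0005 [-0.0107  0.0105] 12
-0.132 0.0308 [-0.0102  0.0103] 21
-0.124 0.0298 [-0.0111  0.0141] 34
-0.116 0.0299 [-0.0106  0.0141] 35
-0.108 0.0332 [-0.011   0.0172] 35
-0.1 0.0315 [-0.0112  0.0142] 31
-0.092 0.0282 [-0.0083  0.0162] 38
-0.084 0.0304 [-0.007   0.0165] 36
-0.076 0.0087 [-0.0101  0.0166] 34
-0.068 0.0015 [-0.0027  0.0136] 13
-0.06 0.0003 [-0.      0.0161] 13
-0.052 -0.0004 [-0.0098  0.0172] 18
-0.044 0.001 [-0.012   0.0159] 16
-0.036 -0.0038 [-0.01   -0.0006] 2
wing 118 ((5.932469367980957, 1.4710769653320312), (66.30597686767578, 20.300355911254883), 37.85243606567383)
rotor cw 0.7638845876551049 0.9314618286226394 184 (mod 2.094)
```

View pics/r15.png

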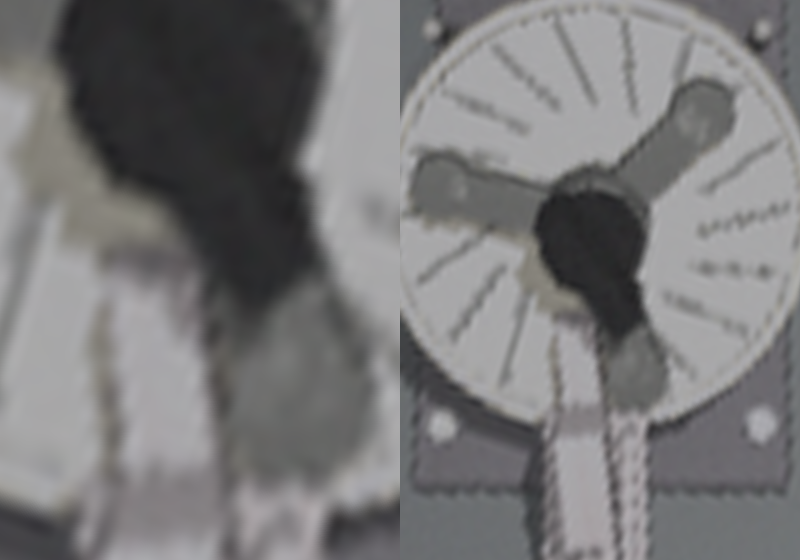

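View pics/side15.png

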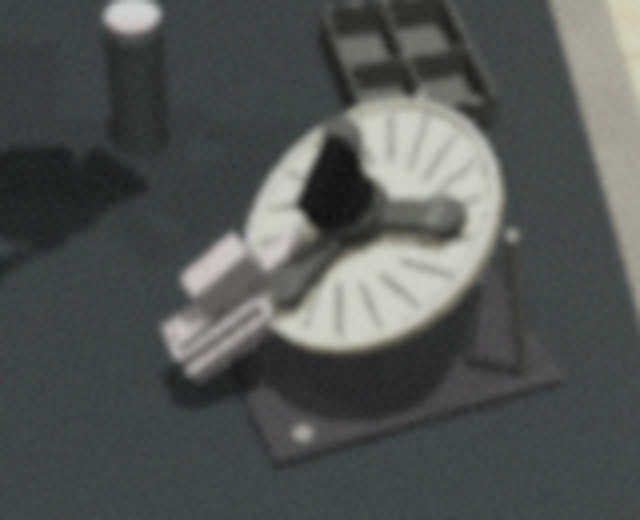

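The wing is at 2.487 rad absolute and the rotor at 0.762, so the nut is at about 1.72 against a nominal 1.7. That fits the stop felt at 19 N. The bar is still flat in the channel with the blade bearing on it. A last check on the bystanders, then hand in.

```bash
python3 - <<'E'
from h import *
c=bot.capture("top");cv2.imwrite("pics/fin.png",c["pixels"]);W=cloud(c)
P=W[(W[...,2]>.13)&(W[...,2]<.17)&(W[...,1]>.2)&(W[...,0]<.6)&(W[...,0]>.4)&(W[...,1]<.35)];print("can",len(P),P.mean(0))
for l in("tray","driver"):print(l,[(round(d["p"],2),d["extent"]) for d in bot.regions_of(l,c)][:2])
E
```

```text
can 62 [0.46559705 0.28034854 0.14956326]
tray [(0.57, [141.7, 182.7, 58.3, 47.8])]
driver [(0.47, [338.9, 191.9, 9.5, 27.8]), (0.16, [236.3, 207.4, 72.3, 90.9])]
```

View pics/fin.png

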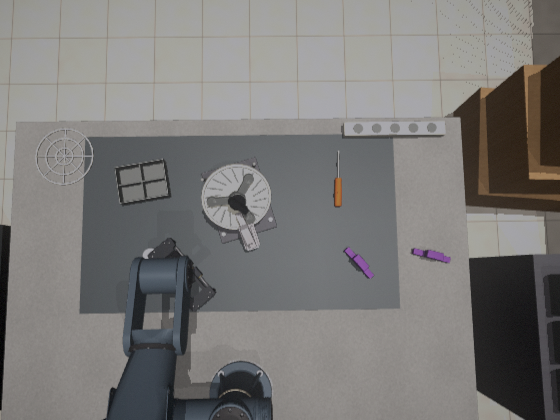

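```bash
python3 -c "
from rig import bot
print(bot.hand_in())"
```

```text
the job is handed in; nothing more can be done
None
```

The brace bar is lying flat in the channel, the wing nut has been turned clockwise to its stop, and I handed the job in at about 26 s of robot time.

**Bar:** I picked up the aluminium bar and tilted it onto the slope by letting it pivot in the pads. The first placing left its outer end resting on the end wall. I regripped, moved it about 10 mm up-slope, and it dropped in flat. At the end its top is level with the slope along its whole length. It has turned slightly within the channel's slack, because a blade is bearing on it.

**Nut:** The moves can only keep the tool vertical, so I turned the nut by pushing the wing round with closed fingers instead of gripping it. The rotor went round with it until a blade met the bar. After that the nut turned alone at 5–8 N, and the push rose to about 19 N at the stop.

**Last checks:**
- **Nut turn:** the wing stood at 2.49 rad and the rotor at 0.76, so the nut is at about 1.72 rad against 1.7 for fully home. I judge that reading good to about 0.03 rad.
- **Hands off:** the gripper is clear of everything, and the force reading is about zero.
- **Bystanders:** the tray, the screwdriver and the purple look-alikes were where they started. The last top view of the can was partly hidden by the arm and read about 1–2 cm off. The side view just before showed it standing in its place.

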